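# Clear the plaster-casting table

## Robot

A 6-joint arm with a two-finger parallel gripper is mounted at the origin on the work surface. World frame = base frame: x ahead of the robot, y to its left, z up, the work surface at z = 0. Lengths are in m, angles in rad, forces in N, time in s.
With the tool pointing down it reaches from about 0.3 to 0.85 m from the base axis. Payload 4.2 kg.
Tool frame: the origin (TCP) lies at the very end of the fingers, on their centre line; the grasp point (between the pads) lies 19 mm behind it; y points along the fingers, z is the direction in which the jaws open and shut, and the axes are right-handed (so a half turn about y gives the same grasp; the last joint's range is limited). The gripper opens to 91 mm and grips with 3 to 60 N. Pads are 32 mm wide; open, the fingers measure 118 mm over their backs; the gripper's body (76 mm by 178 mm) begins 60 mm behind the grasp point.
Start: joints at [1.328, 0.32, 1.565, -0, 1.257, -0.02], TCP at [0.127, 0.561, 0.214] pointing down, gripper open.
Joint ranges: [-3.11, 3.11], [-0.84, 2.01], [0.21, 2.61], [-1.34, 4.49], [0.05, 2.63], [-2.56, 2.56]. Speed limits (rad/s): [2.57, 2.57, 3.14, 3.14, 3.14, 3.14].

## Interface

Orientations are given as a unit quaternion [x, y, z, w].
In Python, from cell import status, read_camera, ticket, spotter gives the robot as it stands. The module is installed in compiled form; this text tells all that it offers.
- The arm moves only by the shell command python3 -m jog 'ROWS' [OPENING] [FORCE]. ROWS is JSON, a list of rows, each a list of 4 numbers: the shift along the tool's x, y, z in units of 0.12 m (1.0 is 0.12 m), then the turn about the tool's y in units of pi rad (1.0 is pi rad). A call has 1 to 5 rows; each row is the pose to reach, as a shift and turn from the pose commanded when the call began, along the tool's axes at that moment, turning the shorter way round; what a row does not reach only later rows make up. A row lasts 1/12 s, in which the tool goes at most 41.7 mm and 7.16 degrees, less where a joint would pass 70% of its speed; a pose out of reach is approached as far as the arm can. A call with a number of a shift or a turn outside -1 to 1 is refused whole. A call with a gripper value outside its range is refused whole. OPENING is the opening, from -1 (shut) to 1 (fully open), so that 0 is half open, set as the call begins (- or left out, the last holds). The fingers move at their own pace and stop on an object; FORCE is the grip in N (left out, the last holds). Time passes only in rows, so rows that repeat a pose let the fingers close. It gives the time, the measured TCP pose, the force and the opening at its end, in the units of the state.
- status.state(): the state, without advancing time (a new reading comes with each control period).
- read_camera(name): name is "side" or "top" or "wrist"; returns a dict with "pixels" (384x512x3 uint8, red, green, blue), "depth" (384x512 float32, m along the optical axis (not along the pixel's ray), 0 where there is no reading), "vfov" (degrees; the focal length in pixels is half the picture's height over the tangent of half this angle, whatever the lens; pixels are square), "cx", "cy" (the principal point, pixels), "xyz" and "rotation" of the camera in the world. Camera axes: x right, y down, z forward; pixel columns grow to the right and rows downward; lengths in m; the calibration is good to about 2 mm. A picture is of the moment at which its call begins.
- ticket.job_done(): hands the job in, once; it reports no verdict.
Trained networks look in a picture, given as the dict that the camera call returned (one of the last four; its "shot" number tells which), for a name from the list of things; names that differ only in an ending like _2 or _b are one class to them, and where a whole thing is asked for, a point or a joint stands for the part that bears it (a point fixed in the world has none). Each returns a list of dicts, best first, with "conf" (0 to 1); they miss things now and then, are a little off and sometimes report something else, mostly with a low value. They report only what shows in the picture. A call takes as long as a camera call. They do not tell look-alikes from the thing itself.
- spotter.recognise(picture, thing): "extent" ([centre column, centre row, width, height] in pixels, round what is visible of it).
- spotter.outline_of(picture, thing): "mask" (384x512 bool, what is visible of it) and "extent" ([centre column, centre row, width, height] in pixels, round what is visible of it).
- spotter.mark_of(picture, thing): "pixel" ([column, row] in pixels: a listed point, or the origin of a listed thing).
The state is a dict: "t": time; "joint_pos": joint angles; "qd": joint speeds; "tau": joint torques, N m; "eef_pos": TCP position; "ee_rot": TCP orientation; "ft_force": force on the tool from outside, world axes, zero at the start; "wrist_torque": the same for the moment, N m; "width": finger opening in m.
Only numpy, scipy, OpenCV 4.12 (cv2) and the standard library are available. Lean on these libraries where they do the work, as an engineer would, in place of code of your own. Each camera call takes 0.05 s, during which the arm holds its last target.

## Task

Clear up after casting: press every whole plaster tile fully home into a recess of its own in the dark wooden board, so that it sits flush with the board's top. Drop every tile with a broken-off corner into the slatted scrap crate, and pull the used stirring stick out of the pot and drop it into the crate as well. Leave the pot standing upright, and leave the bandage roll, the jar and the putty where they are.

Things in the scene. Friction and masses are not known exactly. Their poses are not given: they have to be found in the camera images.
- tile_a: whole plaster tile, a plain square off-white block 40 x 40 x 20 mm, about 40 g. Origin: its middle (10 mm above the underside); z through its 20 mm thickness, x and y along its sides; either face may be up. May be absent (None).
- tile_b: whole plaster tile, a plain square off-white block 40 x 40 x 20 mm, about 40 g. Origin: its middle (10 mm above the underside); z through its 20 mm thickness, x and y along its sides; either face may be up. May be absent (None).
- tile_c: whole plaster tile, a plain square off-white block 40 x 40 x 20 mm, about 40 g. Origin: its middle (10 mm above the underside); z through its 20 mm thickness, x and y along its sides; either face may be up. May be absent (None).
- tile_d: whole plaster tile, a plain square off-white block 40 x 40 x 20 mm, about 40 g. Origin: its middle (10 mm above the underside); z through its 20 mm thickness, x and y along its sides; either face may be up. May be absent (None).
- broken_a: broken plaster tile, the same 40 x 40 x 20 mm block with one corner broken off so that it is L-shaped from above: the 22 mm from x = -20 to +2 mm has the full 40 mm width in y, the rest (x = +2 to +20) keeps only y = -20 to -2. Origin: middle of the square block it once was (10 mm above the underside); z up. About 30 g. May be absent (None).
- broken_b: broken plaster tile, the same 40 x 40 x 20 mm block with one corner broken off so that it is L-shaped from above: the 22 mm from x = -20 to +2 mm has the full 40 mm width in y, the rest (x = +2 to +20) keeps only y = -20 to -2. Origin: middle of the square block it once was (10 mm above the underside); z up. About 30 g. May be absent (None).
- stick: flat wooden stirring stick 14 x 8 x 170 mm, lower 45 mm crusted with plaster, about 18 g; starts standing loosely in the pot and may lean up to 0.4 rad. Origin: centre of its lower end; z along its length towards the upper end, x along the 14 mm width, y along the 8 mm thickness.
- stick_mid (a point): middle of the stirring stick, 85 mm from either end; axes as the stick's
- pot: round stoneware pot, white with a terracotta band, 48 mm outside diameter, 85 mm high, 6 mm wall, 8 mm bottom, 0.7 kg, loose. Origin: centre of its underside, z up.
- crate_in (a point): centre of the inner floor of the wooden slatted scrap crate, fixed to the table; the crate is 160 (x) x 220 (y) x 80 mm high outside with 6 mm walls and floor; axes x, y along its sides, z up
- board: dark oak seating board, fixed, 165 x 165 x 34 mm, with four square recesses in a 2 by 2 grid, 72 mm apart. Origin: centre of its underside, z up, x and y along its sides.
- recess0 (a point): centre of a recess mouth on the board's top face; axes as the board's. Recess 44 x 44 mm, chamfered edge. Its floor is a 39 mm cork-faced pad on a stiff friction slide: starts raised, 10 to 12 mm below the mouth, so a tile stands 8 to 10 mm proud on it; moves down only when pressed with 6 N or more and stays where left; fully down it is 20 mm below the mouth and the tile is flush.
- recess1 (a point): centre of a recess mouth on the board's top face; axes as the board's. Recess 44 x 44 mm, chamfered edge. Its floor is a 39 mm cork-faced pad on a stiff friction slide: starts raised, 10 to 12 mm below the mouth, so a tile stands 8 to 10 mm proud on it; moves down only when pressed with 6 N or more and stays where left; fully down it is 20 mm below the mouth and the tile is flush.
- recess2 (a point): centre of a recess mouth on the board's top face; axes as the board's. Recess 44 x 44 mm, chamfered edge. Its floor is a 39 mm cork-faced pad on a stiff friction slide: starts raised, 10 to 12 mm below the mouth, so a tile stands 8 to 10 mm proud on it; moves down only when pressed with 6 N or more and stays where left; fully down it is 20 mm below the mouth and the tile is flush.
- recess3 (a point): centre of a recess mouth on the board's top face; axes as the board's. Recess 44 x 44 mm, chamfered edge. Its floor is a 39 mm cork-faced pad on a stiff friction slide: starts raised, 10 to 12 mm below the mouth, so a tile stands 8 to 10 mm proud on it; moves down only when pressed with 6 N or more and stays where left; fully down it is 20 mm below the mouth and the tile is flush.
- pad0 (a joint): how far the pad (floor) of recess0 has been pressed down from its highest place, m: 0 raised, 0.010 fully down
- pad1 (a joint): how far the pad (floor) of recess1 has been pressed down from its highest place, m: 0 raised, 0.010 fully down
- pad2 (a joint): how far the pad (floor) of recess2 has been pressed down from its highest place, m: 0 raised, 0.010 fully down
- pad3 (a joint): how far the pad (floor) of recess3 has been pressed down from its highest place, m: 0 raised, 0.010 fully down
- roll: bystander: roll of plaster bandage standing on end, 66 mm diameter, 70 mm high; origin centre of underside
- jar: bystander: closed glass jar, 64 mm diameter, 90 mm high; origin centre of underside
- putty: bystander: grey block of putty in a wrapper, 70 x 50 x 30 mm; origin centre of underside
Not all that is in view belongs to the job. What is shaped like the tile_b but blue or yellow is not meant.

How it is judged:
By the outcome, as a careful person would: the job done as asked, in the order asked, and still so for the second after the job is handed in, with the robot touching nothing.
Of tile_a, tile_b, tile_c, tile_d only 3 to 4 are there at a start; the rules pass over those that are not, and their reading is None.
Of broken_a, broken_b only 1 to 2 are there at a start; the rules pass over those that are not, and their reading is None.
At some moment in a run one of tile_a, tile_b, tile_c, tile_d, broken_a, broken_b may be knocked a few centimetres aside while the robot is not near it.
Once in a run the grip may slacken for a moment while it holds something.
It also fails if it takes over 210 s, if anything falls off the work surface, if the arm or the gripper's body presses on something with over 40 N, if the wrist force passes 120 N, or if a joint passes its speed limit or range.

## Working session

There is one attempt and no reset: what is moved stays moved. The work goes in short steps, Python scripts to look and compute and a shell command to move; the robot and the scene stay as the last step left them, time stands still between calls to the robot, and variables do not carry over. Pictures are saved under pics/ and viewed, and the job is handed in when it is done.

```bash
mkdir -p pics; ls; cat > h.py <<'E'
import numpy as np, cv2
from cell import status, read_camera, ticket, spotter
from scipy.spatial.transform import Rotation as R
def f_of(p): return p["pixels"].shape[0]/2/np.tan(np.radians(p["vfov"])/2)
def Rm(p):
    r=np.array(p["rotation"]); return r if r.shape==(3,3) else R.from_quat(r).as_matrix()
def cloud(p):
    f=f_of(p); d=p["depth"]; v,u=np.mgrid[:d.shape[0],:d.shape[1]]
    c=np.stack([(u-p["cx"])/f*d,(v-p["cy"])/f*d,d],-1)
    w=c@Rm(p).T+np.array(p["xyz"]); w[d<=0]=np.nan; return w
def save(p,n): cv2.imwrite("pics/"+n+".png",cv2.cvtColor(p["pixels"],cv2.COLOR_RGB2BGR))
E
python3 - <<'E'
from h import *
s=status.state(); print(s)
for n in ["side","top","wrist"]:
    p=read_camera(n); save(p,n+"0"); print(n,p["xyz"],p["rotation"],p["vfov"],p["cx"],p["cy"],p["shot"])
E
```

```text
pics
{'t': 0.0, 'joint_pos': array([ 1.32799972e+00,  3.20265645e-01,  1.56566810e+00, -1.32035390e-05,
        1.25737629e+00, -1.99893650e-02]), 'qd': array([ 0.00189519, -0.00090754,  0.00101913,  0.00036974, -0.00019819,
       -0.00093479]), 'tau': array([-4.44560046e-04, -4.12471139e+01, -2.31980360e+01,  7.26084178e-02,
        4.57628758e-02, -1.62948372e-04]), 'eef_pos': array([0.12693443, 0.56030361, 0.2131396 ]), 'ee_rot': array([ 0.70332588, -0.0786851 ,  0.0785348 , -0.70212082]), 'ft_force': array([ 1.22329597,  0.58052412, -0.06069398]), 'wrist_torque': array([ 0.02045906,  0.02718468, -0.00830054]), 'width': 0.09115231739769362}
side [0.14030881 0.53532242 0.76199886] [-0.34771655  0.86046293 -0.34344144  0.1440303 ] 57.19905282265851 257.2407899302659 196.08811040381377 1
top [0.35306632 0.03774312 1.52507738] [ 0.71313553 -0.69649285  0.05535483 -0.05719503] 43.68782312754191 251.0409759363524 193.62271002871728 2
wrist [0.04539804 0.57967938 0.38292378] [0.77266298 0.61712117 0.09260327 0.11652478] 64.48570456884069 260.4729858676246 189.24993777679487 3
```

View pics/side0.png

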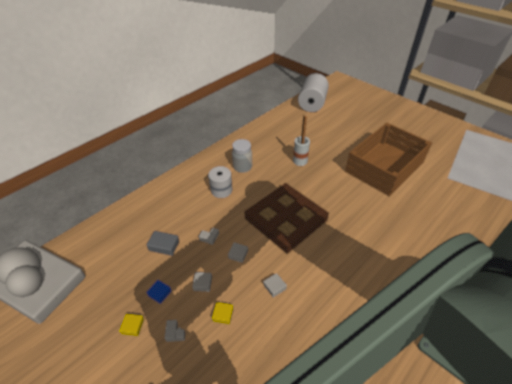

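View pics/top0.png

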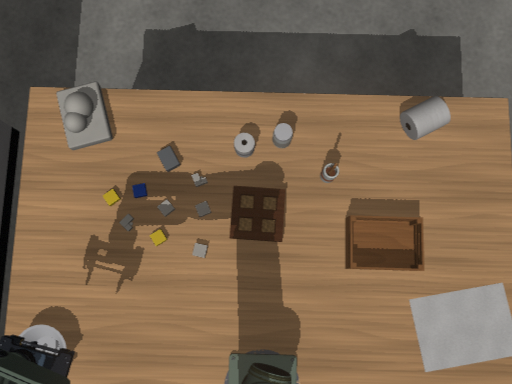

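View pics/wrist0.png

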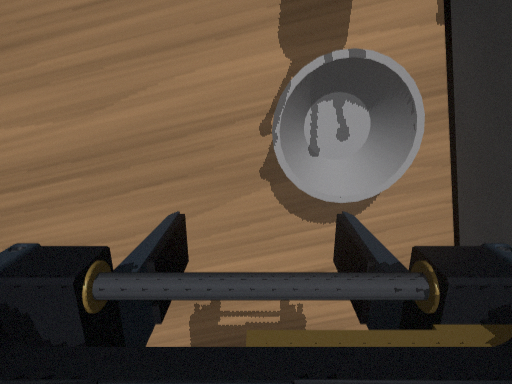

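```bash
python3 - <<'E'
from h import *
p=read_camera("top"); w=cloud(p)
for t in ["tile_a","broken_a","stick","pot","board","roll","jar","putty","crate_in"]:
    for d in spotter.recognise(p,t)[:7]:
        e=d["extent"]; print(t,round(d["conf"],2),np.round(e,1),np.round(w[int(e[1]),int(e[0])],3))
for t in ["recess0","recess1","recess2","recess3","crate_in","stick_mid"]:
    for d in spotter.mark_of(p,t)[:4]:
        e=d["pixel"]; print(t,round(d["conf"],2),np.round(e,1),np.round(w[int(e[1]),int(e[0])],3))
im=p["pixels"][140:280,90:300]; im=cv2.resize(im,None,fx=3.8,fy=3.8,interpolation=cv2.INTER_CUBIC)
cv2.imwrite("pics/topc.png",im[:,:,::-1])
p=read_camera("side")
im=p["pixels"][210:360,100:320]; im=cv2.resize(im,None,fx=3.6,fy=3.6,interpolation=cv2.INTER_CUBIC)
cv2.imwrite("pics/sidec.png",im[:,:,::-1])
E
```

```text
tile_a 0.68 [156.8 236.9  19.7  16.2] [0.453 0.339 0.025]
tile_a 0.67 [203.8 210.8  12.3  14.9] [0.539 0.195 0.02 ]
tile_a 0.59 [115.1 198.8  20.2  16.9] [0.571 0.477 0.018]
tile_a 0.54 [201.  249.5   7.4  18.7] [0.416 0.197 0.02 ]
tile_a 0.49 [166.2 208.6  13.8  17.4] [0.542 0.313 0.019]
tile_a 0.44 [140.7 190.5  12.6  12.2] [0.599 0.399 0.017]
broken_a 0.49 [201.3 180.8  14.6  11.3] [0.634 0.205 0.026]
stick 0.69 [269.4 203.9  14.2  15.1] [ 0.567 -0.013  0.016]
stick 0.51 [332.8 168.4   7.5  12.4] [ 0.656 -0.192  0.148]
stick 0.26 [329.6 174.9  16.2  19.9] [ 0.654 -0.195  0.071]
pot 0.46 [330.6 172.8  15.5  14.4] [ 0.655 -0.195  0.095]
pot 0.26 [256.2 211.3  60.6  58.5] [0.538 0.028 0.032]
board 0.69 [256.8 214.3  55.7  50. ] [0.529 0.027 0.03 ]
roll 0.65 [244.9 147.6  19.6  23.7] [0.734 0.07  0.071]
roll 0.43 [256.2 213.4  56.5  55. ] [0.531 0.028 0.039]
roll 0.41 [127.5 221.1  10.1  15.3] [0.498 0.434 0.019]
jar 0.76 [283.6 136.7  16.2  21.9] [ 0.767 -0.051  0.087]
jar 0.64 [166.2 210.1  17.7  16.7] [0.537 0.313 0.016]
putty 0.63 [169.2 158.4  23.7  25.8] [0.703 0.31  0.026]
crat
[... 225 characters left out ...]
5.3] [0.495 0.049 0.02 ]
recess1 0.76 [247.9 201.7] [0.571 0.057 0.021]
recess1 0.74 [257.3 216. ] [0.522 0.024 0.031]
recess1 0.73 [266.2 223. ] [ 0.501 -0.005  0.029]
recess1 0.59 [249.5 225.3] [0.495 0.049 0.02 ]
recess2 0.76 [247.9 201.7] [0.571 0.057 0.021]
recess2 0.74 [257.3 216. ] [0.522 0.024 0.031]
recess2 0.73 [266.2 223. ] [ 0.501 -0.005  0.029]
recess2 0.59 [249.5 225.3] [0.495 0.049 0.02 ]
recess3 0.76 [247.9 201.7] [0.571 0.057 0.021]
recess3 0.74 [257.3 216. ] [0.522 0.024 0.031]
recess3 0.73 [266.2 223. ] [ 0.501 -0.005  0.029]
recess3 0.59 [249.5 225.3] [0.495 0.049 0.02 ]
crate_in 0.73 [380.3 244.4] [ 0.446 -0.367  0.003]
stick_mid 0.53 [334.4 167.4] [ 0.654 -0.194  0.17 ]
```

View pics/topc.png

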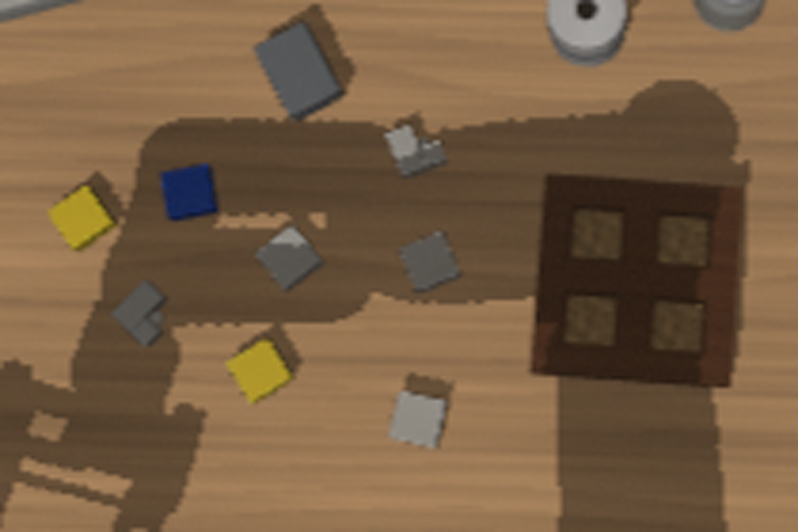

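View pics/sidec.png

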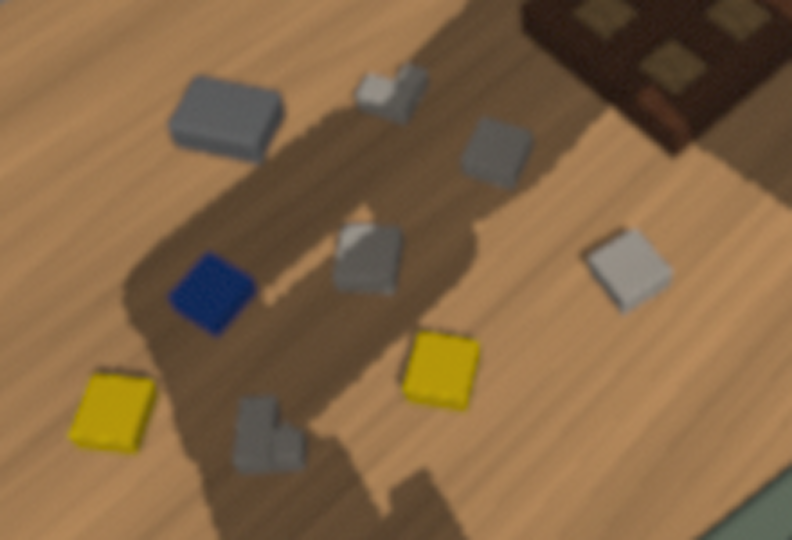

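```bash
cat >> h.py <<'E'
def axes():
    s=status.state(); return R.from_quat(s["ee_rot"]).as_matrix(), s["eef_pos"], s
def go(x,y,z,jaw=None):
    """jaw: desired world angle(deg) of tool z axis (mod 180)"""
    M,p,s=axes(); d=M.T@(np.array([x,y,z])-p)/0.12
    cur=np.degrees(np.arctan2(M[1,2],M[0,2])); t=0
    if jaw is not None:
        dd=(jaw-cur+90)%180-90
        # rotation about tool y; y points down => +turn = -yaw
        t=-dd/180*np.sign(-M[2,1])
    print("t=%.2f pos %s jaw %.1f j6 %.2f | shift %s turn %.3f (rows>=%d) F %s w %.3f"%(s["t"],np.round(p,4),cur,s["joint_pos"][5],np.round(d,3),t,np.ceil(abs(t)*180/7.16),np.round(s["ft_force"],1),s["width"]))
def proj(p,X):
    c=Rm(p).T@(np.array(X)-np.array(p["xyz"])); f=f_of(p); return c[0]/c[2]*f+p["cx"],c[1]/c[2]*f+p["cy"]
E
python3 - <<'E'
from h import *
M,p,s=axes(); print(M.round(3))
w=read_camera("wrist"); print((M.T@(np.array(w["xyz"])-p)).round(3)); print((M.T@Rm(w)).round(3))
go(0.54,0.31,0.2)
E
```

```text
[[ 0.975 -0.     0.221]
 [-0.221  0.     0.975]
 [-0.    -1.     0.   ]]
[-0.084 -0.17   0.001]
[[ 0.     0.956  0.294]
 [-0.001 -0.294  0.956]
 [ 1.    -0.     0.001]]
t=1.05 pos [0.127  0.5608 0.214 ] jaw 77.2 j6 -0.02 | shift [ 3.818  0.116 -1.278] turn 0.000 (rows>=0) F [-0.5 -0.2  1. ] w 0.091
```

```bash
python3 -m jog '[[1,0,-0.33,0],[1,0,-0.33,0],[1,0,-0.33,0],[1,0,-0.33,0]]'; python3 -m jog '[[1,0,-0.33,0],[1,0,-0.33,0],[1,0,-0.33,0],[1,0,-0.33,0]]';python3 -m jog '[[0.9,0,-0.3,0],[0.9,0,-0.3,0],[0.9,0,-0.3,0],[0.9,0,-0.3,0]]'; python3 - <<'E'
from h import *
go(0.52,0.3,0.2)
w=read_camera("wrist"); save(w,"w1")
p=read_camera("top"); save(p,"t1")
E
```

```text
t: 1.38
eef_pos: [0.2403, 0.4924, 0.2141]
ee_rot: [0.703, -0.079, 0.082, -0.702]
ft_force: [-0.9, -1.0, -0.4]
width: 0.0911
t: 1.72
eef_pos: [0.3487, 0.4274, 0.214]
ee_rot: [0.703, -0.079, 0.082, -0.702]
ft_force: [0.5, 0.0, -0.2]
width: 0.0911
t: 2.05
eef_pos: [0.4451, 0.3694, 0.2138]
ee_rot: [0.703, -0.079, 0.081, -0.702]
ft_force: [0.2, 0.3, 0.4]
width: 0.0914
t=2.05 pos [0.4451 0.3694 0.2138] jaw 77.0 j6 -0.67 | shift [ 0.739  0.117 -0.422] turn 0.000 (rows>=0) F [0.2 0.3 0.4] w 0.091
```

View pics/w1.png

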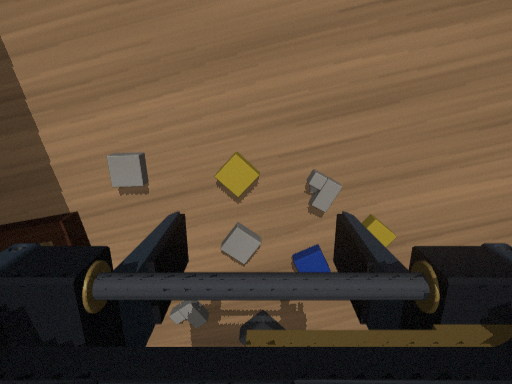

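```bash
cat >> h.py <<'E'
def tiles(p,zlo=0.015,zhi=0.026,maxsat=60,amin=30):
    w=cloud(p); hsv=cv2.cvtColor(p["pixels"],cv2.COLOR_RGB2HSV)
    m=((w[...,2]>zlo)&(w[...,2]<zhi)&(hsv[...,1]<maxsat)).astype(np.uint8)
    n,l,st,c=cv2.connectedComponentsWithStats(m,connectivity=4)
    for i in range(1,n):
        if st[i,4]<amin: continue
        q=w[l==i]; xy=q[:,:2].astype(np.float32)
        r=cv2.minAreaRect((xy*1000).astype(np.float32))
        print("px",np.round(c[i]),"n",st[i,4],"mean",np.round(q.mean(0),4),"rect c",np.round(np.array(r[0])/1000,4),"size",np.round(r[1],1),"ang",round(r[2],1),"fill",round(cv2.contourArea(cv2.convexHull((xy*1000).astype(np.float32)))/max(1,r[1][0]*r[1][1]),2))
E
python3 - <<'E'
from h import *
w=read_camera("wrist"); tiles(w)
E
```

```text
px [125. 174.] n 1022 mean [0.4123 0.2072 0.0187] rect c [0.4128 0.2063] size [40.1 39.4] ang 78.9 fill 0.98
px [322. 195.] n 723 mean [0.4939 0.4404 0.0189] rect c [0.4945 0.436 ] size [39.3 39.5] ang 47.8 fill 0.86
px [239. 249.] n 823 mean [0.5433 0.3199 0.0188] rect c [0.5445 0.3193] size [39.9 40.3] ang 40.9 fill 0.98
px [187. 318.] n 507 mean [0.6355 0.2197 0.0185] rect c [0.6406 0.2168] size [39.8 40.1] ang 24.1 fill 0.83
px [260. 325.] n 99 mean [0.6682 0.3202 0.0201] rect c [0.6703 0.3199] size [33.8 14.9] ang 77.4 fill 0.59
px [242. 336.] n 46 mean [0.6816 0.2889 0.021 ] rect c [0.682  0.2888] size [ 2.  15.7] ang 35.7 fill 0.67
```

```bash
python3 - <<'E'
from h import *
go(0.5445,0.3193,0.08,40.9)
E
```

```text
t=2.20 pos [0.4404 0.372  0.2138] jaw 77.2 j6 -0.67 | shift [ 0.945  1.114 -0.236] turn 0.202 (rows>=6) F [ 0.1 -0.5 -0.2] w 0.091
```

```bash
python3 -m jog '[[0.945,0.8,-0.236,0.04],[0.945,0.8,-0.236,0.08],[0.945,0.8,-0.236,0.12],[0.945,0.8,-0.236,0.16],[0.945,0.8,-0.236,0.2]]' 0.5 25; python3 -m jog '[[0,0,0,0]]'; python3 - <<'E'
from h import *
go(0.5445,0.3193,0.012,40.9)
w=read_camera("wrist"); tiles(w); save(w,"w2")
E
```

```text
t: 2.62
eef_pos: [0.5452, 0.3173, 0.1134]
ee_rot: [0.645, -0.294, 0.292, -0.641]
ft_force: [-0.2, 1.3, -0.5]
width: 0.0684
t: 2.7
eef_pos: [0.5442, 0.3193, 0.1163]
ee_rot: [0.645, -0.292, 0.291, -0.643]
ft_force: [0.1, -0.2, 0.2]
width: 0.0687
t=2.70 pos [0.5442 0.3193 0.1163] jaw 41.3 j6 -0.21 | shift [0.003 0.869 0.004] turn 0.002 (rows>=1) F [ 0.1 -0.2  0.2] w 0.069
px [313.  44.] n 2048 mean [0.4948 0.4403 0.0189] rect c [0.4949 0.4359] size [40. 40.] ang 47.9 fill 0.85
px [ 73. 189.] n 1846 mean [0.4133 0.2075 0.0187] rect c [0.4133 0.2063] size [40.4 39.9] ang 78.8 fill 0.98
px [260. 190.] n 1792 mean [0.5438 0.3202 0.0188] rect c [0.5444 0.3195] size [39.7 39.6] ang 41.1 fill 0.98
px [264. 314.] n 914 mean [0.6364 0.2204 0.0186] rect c [0.6408 0.2169] size [39.8 40.5] ang 22.5 fill 0.79
```

View pics/w2.png

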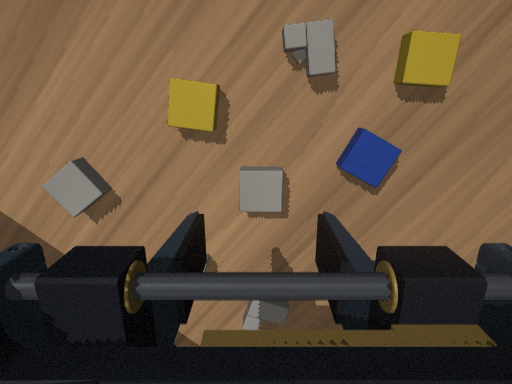

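```bash
python3 -m jog '[[0,0.35,0,0],[0,0.65,0,0],[0,0.8,0,0],[0,0.865,0,0]]'; python3 -m jog '[[0,0,0,0],[0,0,0,0],[0,0,0,0],[0,0,0,0]]' -0.4;  python3 -m jog '[[0,0,0,0],[0,-0.1,0,0],[0,-0.3,0,0],[0,-0.6,0,0]]'; python3 - <<'E'
from h import *
go(0.53,0.03,0.11,0)
p=read_camera("side")
w=cloud(p)
t=read_camera("top"); wt=cloud(t)
b=wt[185:245,225:290]; m=(b[...,2]>0.030)&(b[...,2]<0.042)
q=b[m][:,:2]; r=cv2.minAreaRect((q*1000).astype(np.float32)); print(r)
E
```

```text
t: 3.08
eef_pos: [0.5424, 0.3195, 0.012]
ee_rot: [0.646, -0.29, 0.288, -0.644]
ft_force: [-0.6, -0.2, 0.2]
width: 0.0687
t: 3.42
eef_pos: [0.5464, 0.3199, 0.0163]
ee_rot: [-0.643, 0.29, -0.291, 0.646]
ft_force: [0.3, -0.2, 0.4]
width: 0.0445
t: 3.75
eef_pos: [0.5435, 0.3177, 0.0851]
ee_rot: [0.646, -0.292, 0.29, -0.643]
ft_force: [0.9, -0.1, 0.1]
width: 0.0395
t=3.75 pos [0.5435 0.3177 0.0851] jaw 41.4 j6 -0.21 | shift [ 1.723 -0.2   -1.672] turn 0.230 (rows>=6) F [ 0.9 -0.1  0.1] w 0.040
((532.0372314453125, 22.28866958618164), (165.05166625976562, 165.44322204589844), 87.34095001220703)
```

```bash
python3 -m jog '[[0.85,-0.2,-0.8,0.04],[0.85,-0.2,-0.8,0.08],[0.85,-0.2,-0.8,0.12],[0.85,-0.2,-0.8,0.16],[0.85,-0.2,-0.8,0.2]]'; python3 - <<'E'
from h import *
go(0.45,0.03,0.11,-2.7)
p=read_camera("wrist"); save(p,"w3")
E
```

```text
t: 4.27
eef_pos: [0.5408, 0.175, 0.1117]
ee_rot: [-0.521, 0.477, -0.478, 0.522]
ft_force: [0.9, 0.8, -0.5]
width: 0.0397
t=4.27 pos [0.5408 0.175  0.1117] jaw 5.0 j6 0.21 | shift [ 1.137  0.014 -0.86 ] turn 0.043 (rows>=2) F [ 0.9  0.8 -0.5] w 0.040
```

View pics/w3.png

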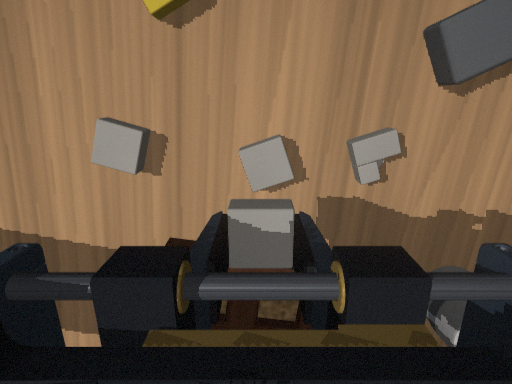

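```bash
python3 -m jog '[[1,-0.35,0,0.02],[1,-0.7,0,0.043],[1,-0.7,0,0.043],[1,-0.7,0,0.043],[1,-0.7,0,0.043]]';python3 -m jog '[[0.7,0,0,0],[0.7,0,0,0],[0.7,0,0,0]]';  python3 - <<'E'
from h import *
p=read_camera("wrist"); save(p,"w4")
go(0.45,0.03,0.11,-2.7)
w=cloud(p)
m=(w[...,2]>0.028)&(w[...,2]<0.040); q=w[m][:,:2]
n,l,st,c=cv2.connectedComponentsWithStats(m.astype(np.uint8))
i=1+np.argmax(st[1:,4]); q=w[l==i]; print(st[i],np.median(q[:,2]),cv2.minAreaRect((q[:,:2]*1000).astype(np.float32)))
hl=((w[...,2]>0.015)&(w[...,2]<0.028)).astype(np.uint8)
n,l,st,c=cv2.connectedComponentsWithStats(hl)
for i in range(1,n):
    if st[i,4]>60:
        q=w[l==i]; r=cv2.minAreaRect((q[:,:2]*1000).astype(np.float32)); print(np.round(c[i]),st[i,4],np.round(np.median(q[:,2]),4),np.round(r[0],1),np.round(r[1],1),round(r[2],1))
E
```

```text
t: 4.73
eef_pos: [0.5552, 0.0568, 0.1985]
ee_rot: [0.488, -0.507, 0.512, -0.493]
ft_force: [0.5, 0.4, -1.5]
width: 0.0392
t: 4.98
eef_pos: [0.5487, -0.029, 0.1935]
ee_rot: [0.491, -0.509, 0.51, -0.489]
ft_force: [0.1, -0.0, -0.1]
width: 0.0399
t=5.03 pos [ 0.5489 -0.0263  0.1934] jaw -2.2 j6 -0.03 | shift [-0.437  0.696 -0.841] turn 0.003 (rows>=1) F [ 0.5  0.7 -1.1] w 0.039
[  159    38   167   160 17959] 0.032944146998028334 ((531.830078125, 27.04669189453125), (165.76185607910156, 165.94906616210938), 87.15718841552734)
[423.  71.] 331 0.0212 [728.3  73.2] [23.5 62.3] 4.0
[208.  88.] 1581 0.0223 [496.4  64.9] [44.1 42. ] 87.4
[289.  83.] 117 0.0234 [570.1  61.5] [44.2 43.5] 87.4
[277.  88.] 1425 0.022 [569.9  61.6] [38.5 38.7] 87.7
[211. 155.] 1404 0.0228 [493.3  -8. ] [42.9 42.9] 87.5
[276. 154.] 1153 0.0214 [566.7 -10. ] [38.5 38.2] 87.6
[277. 167.] 196 0.0216 [566.3 -11.2] [43.7 44.3] 87.7
[443. 170.] 363 0.0217 [764.6 -37.8] [62.6 26.8] 64.8
```

View pics/w4.png

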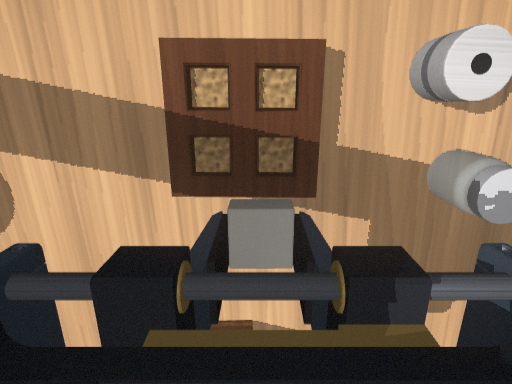

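```bash
cat >> h.py <<'E'
def held(p):
    M,e,s=axes(); w=cloud(p); t=(w-e)@M   # tool coords
    m=(np.abs(t[...,2])<0.03)&(np.abs(t[...,0])<0.05)&(t[...,1]<0.012)&(t[...,1]>-0.02)
    hsv=cv2.cvtColor(p["pixels"],cv2.COLOR_RGB2HSV); m&=hsv[...,2]>70
    n,l,st,c=cv2.connectedComponentsWithStats(m.astype(np.uint8)); i=1+np.argmax(st[1:,4]); q=t[l==i]
    print("held px",c[i].round(),st[i,4],"y pctl",np.percentile(q[:,1],[2,10,50,90,98]).round(4))
    y0=np.percentile(q[:,1],20); q=q[np.abs(q[:,1]-y0)<0.003]
    r=cv2.minAreaRect((q[:,[0,2]]*1000).astype(np.float32)); print("rect tool xz mm",np.round(r[0],1),np.round(r[1],1),round(r[2],1),"top at tool y",y0.round(4))
E
python3 - <<'E'
from h import *
p=read_camera("wrist"); held(p); go(0.5695,0.0613,0.07,-2.7); go(0.4975,0.0647,0.07,-2.7)
E
```

```text
held px [261. 234.] 4406 y pctl [-0.0041 -0.0036 -0.0028 -0.0004  0.0092]
rect tool xz mm [0.2 0.2] [39.9 41. ] 89.6 top at tool y -0.0033
t=5.08 pos [ 0.549  -0.0246  0.1934] jaw -2.2 j6 -0.03 | shift [-0.721  1.029  0.145] turn 0.003 (rows>=1) F [-0.3  0.9 -0.8] w 0.039
t=5.08 pos [ 0.549  -0.0246  0.1934] jaw -2.2 j6 -0.03 | shift [-0.726  1.03  -0.456] turn 0.003 (rows>=1) F [-0.3  0.9 -0.8] w 0.039
```

```bash
python3 -m jog '[[-0.36,0.4,0.07,0.003],[-0.72,0.8,0.145,0.003],[-0.72,0.95,0.145,0.003],[-0.72,0.95,0.145,0.003],[-0.72,0.95,0.145,0.003]]'; python3 -m jog '[[0,0,0,0],[0,0,0,0]]'; python3 - <<'E'
from h import *
p=read_camera("wrist"); held(p); go(0.5695,0.0613,0.041,-2.7)
E
```

```text
t: 5.5
eef_pos: [0.5668, 0.0651, 0.0753]
ee_rot: [-0.492, 0.513, -0.508, 0.487]
ft_force: [-0.2, -0.4, -0.5]
width: 0.0397
t: 5.67
eef_pos: [0.5707, 0.0619, 0.0812]
ee_rot: [0.488, -0.511, 0.511, -0.489]
ft_force: [0.4, -0.2, -1.2]
width: 0.0395
held px [260. 234.] 4363 y pctl [-0.0036 -0.0031 -0.0023 -0.0004  0.0095]
rect tool xz mm [-1.7 -0.3] [39.7 41.4] 89.6 top at tool y -0.0028
t=5.72 pos [0.5711 0.0614 0.0818] jaw -2.6 j6 0.13 | shift [ 0.002  0.34  -0.014] turn 0.000 (rows>=1) F [ 0.2  0.3 -0.4] w 0.040
```

```bash
python3 -m jog '[[0,0.12,-0.01,0],[0,0.22,-0.01,0],[0,0.3,-0.01,0],[0,0.34,-0.01,0],[0,0.34,-0.01,0]]'; python3 -m jog '[[0,0,0,0],[0,0,0,0]]'; python3 - <<'E'
from h import *
p=read_camera("wrist"); held(p); save(p,"w5"); go(0.5695,0.0613,0.039,-2.7)
E
```

```text
t: 6.13
eef_pos: [0.569, 0.0608, 0.0394]
ee_rot: [0.488, -0.512, 0.512, -0.488]
ft_force: [0.5, 0.4, 0.3]
width: 0.0395
t: 6.3
eef_pos: [0.5694, 0.0612, 0.0401]
ee_rot: [0.488, -0.511, 0.512, -0.489]
ft_force: [0.0, -0.3, 0.2]
width: 0.0398
held px [260. 209.] 8328 y pctl [-0.0039 -0.0034  0.0054  0.0078  0.0088]
rect tool xz mm [-1.   0.2] [41.2 39.6] 0.1 top at tool y -0.003
t=6.35 pos [0.5694 0.0612 0.0401] jaw -2.7 j6 0.13 | shift [-0.001  0.009  0.   ] turn 0.000 (rows>=1) F [ 0.4 -0.7 -0.5] w 0.040
```

View pics/w5.png

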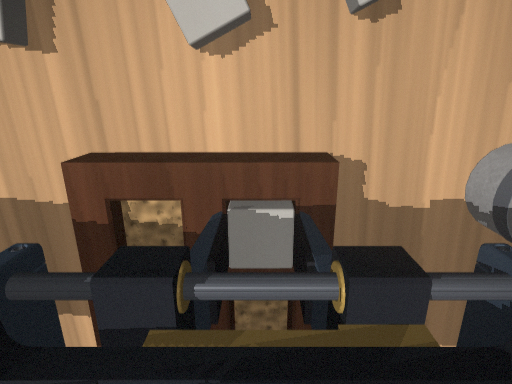

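```bash
python3 -m jog '[[0,0,0,0],[0,0,0,0],[0,-0.15,0,0],[0,-0.3,0,0]]' 0.3; python3 -m jog '[[0,0,0,0],[0,0,0,0],[0,0,0,0],[0,0,0,0],[0,0,0,0]]' -1; python3 - <<'E'
from h import *
p=read_camera("wrist"); save(p,"w6"); go(0.5695,0.0613,0.036,-2.7)
E
```

```text
t: 6.68
eef_pos: [0.568, 0.0613, 0.0749]
ee_rot: [-0.489, 0.512, -0.511, 0.488]
ft_force: [-0.3, -0.6, 0.5]
width: 0.0589
t: 7.1
eef_pos: [0.5682, 0.0612, 0.0744]
ee_rot: [-0.489, 0.512, -0.511, 0.488]
ft_force: [0.0, 0.8, 0.9]
width: 0.029
t=7.15 pos [0.5683 0.0613 0.0745] jaw -2.7 j6 0.13 | shift [-0.001  0.321  0.01 ] turn 0.000 (rows>=1) F [ 0.3 -0.2 -0.2] w 0.025
```

View pics/w6.png

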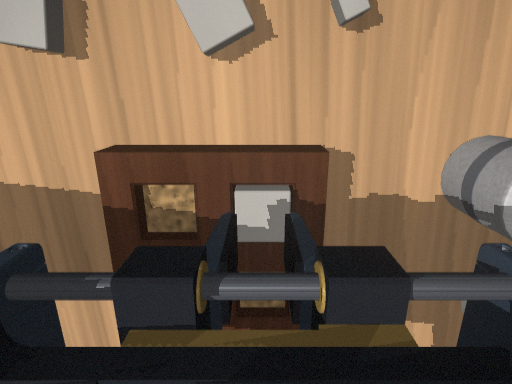

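```bash
python3 -m jog '[[0,0,0.01,0],[0,0.1,0.01,0],[0,0.2,0.01,0],[0,0.2,0.01,0]]'; python3 -m jog '[[0,0.05,0,0],[0,0.08,0,0],[0,0.1,0,0],[0,0.12,0,0],[0,0.14,0,0]]'; python3 - <<'E'
from h import *
go(0.5695,0.0613,0.034,-2.7)
E
```

```text
t: 7.48
eef_pos: [0.5684, 0.061, 0.0491]
ee_rot: [-0.49, 0.513, -0.51, 0.487]
ft_force: [0.6, 0.0, -1.0]
width: 0.0008
t: 7.9
eef_pos: [0.5704, 0.0612, 0.0356]
ee_rot: [0.488, -0.511, 0.512, -0.489]
ft_force: [-1.2, -0.8, 6.1]
width: 0.0005
t=7.90 pos [0.5704 0.0612 0.0356] jaw -2.7 j6 0.13 | shift [-0.     0.013 -0.008] turn 0.000 (rows>=1) F [-1.2 -0.8  6.1] w 0.000
```

```bash
python3 -m jog '[[0,0.02,0,0],[0,0.03,0,0],[0,0.04,0,0],[0,0.05,0,0],[0,0.05,0,0]]'; python3 - <<'E'
from h import *
go(0.5695,0.0613,0.034,-2.7)
E
```

```text
t: 8.32
eef_pos: [0.5706, 0.0612, 0.034]
ee_rot: [0.487, -0.511, 0.512, -0.489]
ft_force: [-10.4, -0.9, 32.8]
width: 0.0005
t=8.32 pos [0.5706 0.0612 0.034 ] jaw -2.7 j6 0.13 | shift [ 0.    -0.    -0.009] turn 0.000 (rows>=1) F [-10.4  -0.9  32.8] w 0.000
```

```bash
python3 -m jog '[[0,-0.2,0,0],[0,-0.5,0,0],[0,-0.8,0,0],[-0.3,-0.9,0,0],[-0.5,-0.9,0.25,0]]' 0.5; python3 -m jog '[[0,0,0,0],[0,0,0,0],[0,0,0,0]]'; python3 - <<'E'
from h import *
p=read_camera("wrist"); save(p,"w7"); go(0.5695,0.0613,0.034,-2.7)
tiles(p); 
print("board lvl"); tiles(p,0.028,0.05,60)
E
```

```text
t: 8.73
eef_pos: [0.6014, 0.121, 0.1419]
ee_rot: [0.486, -0.511, 0.512, -0.49]
ft_force: [0.8, -0.0, -0.4]
width: 0.0307
t: 8.98
eef_pos: [0.6021, 0.1195, 0.1359]
ee_rot: [-0.489, 0.512, -0.511, 0.488]
ft_force: [-1.3, -0.3, 0.1]
width: 0.0512
t=9.03 pos [0.6019 0.1191 0.1359] jaw -2.7 j6 0.22 | shift [ 0.494  0.85  -0.245] turn 0.000 (rows>=1) F [ 0.8  0.6 -0.2] w 0.055
px [295.  76.] n 1613 mean [0.637  0.2189 0.0189] rect c [0.6411 0.2165] size [40.  39.5] ang 23.1 fill 0.84
px [193. 101.] n 1991 mean [0.5445 0.2018 0.019 ] rect c [0.5441 0.2014] size [39.9 39.8] ang 24.0 fill 0.99
px [ 50. 103.] n 2057 mean [0.4145 0.2061 0.0189] rect c [0.4134 0.2057] size [39.5 41.4] ang 78.7 fill 0.98
px [391. 205.] n 343 mean [0.7305 0.0938 0.0205] rect c [0.7348 0.0899] size [62.6 24.1] ang 45.0 fill 0.74
board lvl
px [400. 212.] n 845 mean [0.7307 0.0942 0.0398] rect c [0.7363 0.0904] size [65.  27.4] ang 41.1 fill 0.74
px [235. 244.] n 1181 mean [0.574  0.0637 0.0327] rect c [0.5737 0.0623] size [40.6 30.7] ang 87.1 fill 0.99
px [454. 311.] n 88 mean [ 0.7948 -0.0174  0.0427] rect c [ 0.7956 -0.0184] size [ 2.7 22.6] ang 64.7 fill 0.72
```

View pics/w7.png

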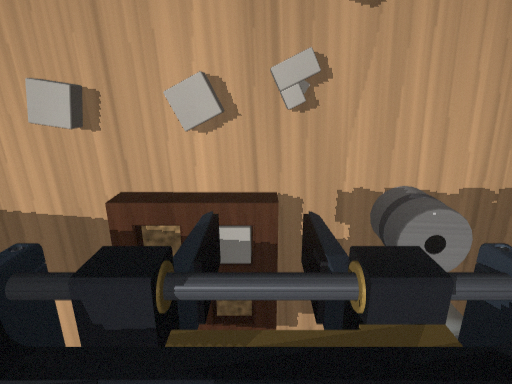

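```bash
python3 - <<'E'
from h import *
go(0.5441,0.2014,0.09,24)
E
```

```text
t=9.03 pos [0.6019 0.1191 0.1359] jaw -2.7 j6 0.22 | shift [-0.662  0.383 -0.512] turn -0.148 (rows>=4) F [ 0.8  0.6 -0.2] w 0.055
```

```bash
python3 -m jog '[[-0.3,0,-0.25,-0.037],[-0.5,0.2,-0.4,-0.074],[-0.66,0.38,-0.51,-0.111],[-0.66,0.38,-0.51,-0.148],[-0.66,0.38,-0.51,-0.148]]' 0.4; python3 -m jog '[[0,0,0,0],[0,0,0,0]]'; python3 - <<'E'
from h import *
go(0.5441,0.2014,0.011,24)
p=read_camera("wrist");tiles(p)
E
```

```text
t: 9.45
eef_pos: [0.5429, 0.2014, 0.0894]
ee_rot: [0.595, -0.385, 0.383, -0.592]
ft_force: [0.7, -0.1, -0.2]
width: 0.0639
t: 9.62
eef_pos: [0.5461, 0.201, 0.0916]
ee_rot: [-0.592, 0.386, -0.387, 0.593]
ft_force: [0.7, 0.4, -0.7]
width: 0.0638
t=9.62 pos [0.5461 0.201  0.0916] jaw 23.8 j6 -0.08 | shift [-0.01   0.672 -0.015] turn -0.001 (rows>=1) F [ 0.7  0.4 -0.7] w 0.064
px [108. 129.] n 2661 mean [0.4137 0.2068 0.0188] rect c [0.4133 0.206 ] size [40.1 40.4] ang 78.9 fill 0.98
px [463. 144.] n 661 mean [0.6742 0.3094 0.021 ] rect c [0.6773 0.3163] size [64.  31.1] ang 78.2 fill 0.55
px [258. 198.] n 2136 mean [0.5435 0.2023 0.0188] rect c [0.544  0.2013] size [39.8 40.2] ang 24.0 fill 0.98
px [365. 220.] n 1446 mean [0.6365 0.2211 0.0187] rect c [0.6407 0.2169] size [39.9 39.4] ang 23.1 fill 0.8
```

```bash
python3 -m jog '[[-0.01,0.25,-0.015,0],[-0.01,0.45,-0.015,0],[-0.01,0.6,-0.015,0],[-0.01,0.67,-0.015,0],[-0.01,0.67,-0.015,0]]'; python3 -m jog '[[0,0,0,0]]'; python3 - <<'E'
from h import *
go(0.5441,0.2014,0.011,24)
E
```

```text
t: 10.08
eef_pos: [0.5426, 0.2011, 0.0091]
ee_rot: [0.593, -0.387, 0.385, -0.592]
ft_force: [0.5, 0.3, 1.1]
width: 0.0637
t: 10.17
eef_pos: [0.544, 0.2019, 0.0111]
ee_rot: [-0.592, 0.385, -0.386, 0.593]
ft_force: [0.3, 0.3, 0.2]
width: 0.0638
t=10.17 pos [0.544  0.2019 0.0111] jaw 23.9 j6 -0.08 | shift [ 0.004  0.001 -0.001] turn -0.001 (rows>=1) F [0.3 0.3 0.2] w 0.064
```

```bash
python3 -m jog '[[0,0,0,0],[0,0,0,0],[0,0,0,0],[0,0,0,0],[0,0,0,0]]' -0.4;  python3 -m jog '[[0,-0.1,0,0],[0,-0.3,0,0],[0,-0.6,0,0],[0,-0.6,0,0],[0,-0.6,0,0]]'; python3 - <<'E'
from h import *
go(0.4975,0.0647,0.083,-2.7)
p=read_camera("wrist");held(p)
E
```

```text
t: 10.58
eef_pos: [0.5437, 0.2023, 0.0114]
ee_rot: [-0.593, 0.385, -0.386, 0.593]
ft_force: [0.1, -0.3, 3.6]
width: 0.0401
t: 11.0
eef_pos: [0.5447, 0.2027, 0.0847]
ee_rot: [-0.591, 0.384, -0.386, 0.594]
ft_force: [-0.2, -0.4, -0.5]
width: 0.0397
t=11.00 pos [0.5447 0.2027 0.0847] jaw 24.0 j6 -0.08 | shift [ 0.891  0.01  -0.826] turn 0.148 (rows>=4) F [-0.2 -0.4 -0.5] w 0.040
held px [260. 238.] 4427 y pctl [-0.0103 -0.0098 -0.009  -0.0029  0.0065]
rect tool xz mm [-0.5  1.8] [37.7 39.8] 0.1 top at tool y -0.0096
```

```bash
python3 -m jog '[[0.3,-0.05,-0.27,0.037],[0.6,-0.05,-0.55,0.074],[0.89,0,-0.82,0.111],[0.89,0,-0.82,0.148],[0.89,0,-0.82,0.148]]'; python3 -m jog '[[0,0,0,0],[0,0,0,0],[0,0,0,0]]'; python3 - <<'E'
from h import *
go(0.4975,0.0647,0.038,-2.7)
p=read_camera("wrist");held(p)
E
```

```text
t: 11.47
eef_pos: [0.4929, 0.061, 0.0806]
ee_rot: [-0.489, 0.514, -0.512, 0.484]
ft_force: [0.2, 1.1, 0.1]
width: 0.0396
t: 11.72
eef_pos: [0.4971, 0.0654, 0.0821]
ee_rot: [-0.489, 0.511, -0.511, 0.489]
ft_force: [-0.2, 0.6, -0.5]
width: 0.0394
t=11.72 pos [0.4971 0.0654 0.0821] jaw -2.6 j6 0.15 | shift [0.006 0.368 0.004] turn 0.001 (rows>=1) F [-0.2  0.6 -0.5] w 0.039
held px [260. 238.] 4428 y pctl [-0.0086 -0.0081 -0.0073 -0.0013  0.0079]
rect tool xz mm [-0.6  0.2] [39.8 37.7] 90.0 top at tool y -0.0078
```

```bash
python3 -m jog '[[0,0.12,0,0],[0,0.23,0,0],[0,0.31,0,0],[0,0.36,0,0],[0,0.36,0,0]]'; python3 -m jog '[[0,0,0,0],[0,0,0,0]]'; python3 - <<'E'
from h import *
go(0.4975,0.0647,0.038,-2.7)
p=read_camera("wrist");held(p); save(p,"w8")
E
```

```text
t: 12.18
eef_pos: [0.4959, 0.0649, 0.038]
ee_rot: [-0.489, 0.512, -0.511, 0.488]
ft_force: [-0.3, 0.2, 0.5]
width: 0.0398
t: 12.35
eef_pos: [0.4973, 0.0647, 0.0398]
ee_rot: [0.488, -0.511, 0.512, -0.489]
ft_force: [-0.2, 0.3, -0.0]
width: 0.0395
t=12.35 pos [0.4973 0.0647 0.0398] jaw -2.6 j6 0.15 | shift [0.    0.015 0.002] turn 0.000 (rows>=1) F [-0.2  0.3 -0. ] w 0.040
held px [260. 238.] 4424 y pctl [-0.0085 -0.0081 -0.0072 -0.0011  0.0082]
rect tool xz mm [-0.7  0.1] [39.6 37.8] 89.8 top at tool y -0.0078
```

View pics/w8.png

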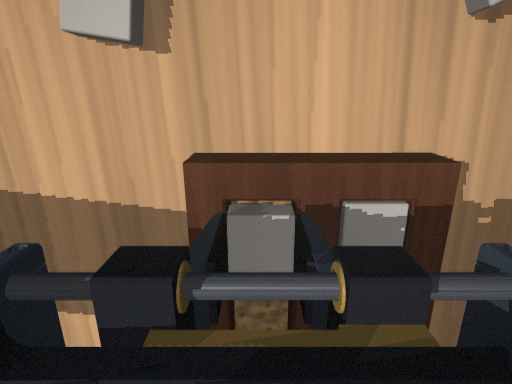

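```bash
python3 -m jog '[[0,0.01,0,0],[0,0.01,0,0],[0,0.01,0,0],[0,-0.1,0,0],[0,-0.25,0,0]]' 0.2; python3 -m jog '[[0,0,0,0],[0,0,0,0],[0,0,0,0],[0,0,0,0],[0,0,0,0]]' -1; python3 - <<'E'
from h import *
go(0.4975,0.0647,0.048,-2.7)
p=read_camera("wrist"); save(p,"w9"); tiles(p,0.037,0.05)
E
```

```text
t: 12.82
eef_pos: [0.4954, 0.0643, 0.0686]
ee_rot: [-0.489, 0.512, -0.511, 0.487]
ft_force: [0.6, -0.2, -0.0]
width: 0.0545
t: 13.23
eef_pos: [0.4961, 0.0644, 0.0685]
ee_rot: [-0.489, 0.512, -0.511, 0.488]
ft_force: [0.2, 0.3, -0.2]
width: 0.0243
t=13.23 pos [0.4961 0.0644 0.0685] jaw -2.7 j6 0.15 | shift [-0.003  0.171  0.012] turn 0.000 (rows>=1) F [ 0.2  0.3 -0.2] w 0.024
px [261. 219.] n 2522 mean [0.4969 0.0669 0.0419] rect c [0.4976 0.0639] size [40.7 39.4] ang 87.7 fill 0.89
```

View pics/w9.png

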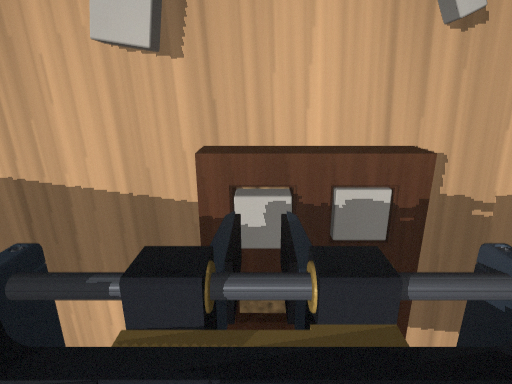

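```bash
python3 -m jog '[[0,0,0.01,0],[0,0,0.01,0],[0,0.05,0.01,0],[0,0.12,0.01,0],[0,0.17,0.01,0]]'; python3 -m jog '[[0,0.04,0,0],[0,0.08,0,0],[0,0.1,0,0],[0,0.12,0,0],[0,0.13,0,0]]';python3 -m jog '[[0,0.02,0,0],[0,0.04,0,0],[0,0.05,0,0],[0,0.05,0,0]]'; python3 - <<'E'
from h import *
go(0.4975,0.0647,0.034,-2.7)
E
```

```text
t: 13.7
eef_pos: [0.4974, 0.0644, 0.0478]
ee_rot: [-0.488, 0.512, -0.511, 0.488]
ft_force: [-0.1, -0.2, 0.2]
width: 0.0008
t: 14.12
eef_pos: [0.4973, 0.0644, 0.0341]
ee_rot: [-0.489, 0.512, -0.511, 0.488]
ft_force: [-5.9, -0.1, 23.3]
width: 0.0
t: 14.45
eef_pos: [0.4975, 0.0644, 0.0338]
ee_rot: [0.488, -0.511, 0.512, -0.488]
ft_force: [-16.5, -2.1, 58.3]
width: 0.0003
t=14.45 pos [0.4975 0.0644 0.0338] jaw -2.7 j6 0.15 | shift [-0.002 -0.002  0.   ] turn 0.000 (rows>=1) F [-16.5  -2.1  58.3] w 0.000
```

```bash
python3 -m jog '[[0,-0.2,0,0],[0,-0.45,0,0],[-0.3,-0.45,0,0],[-0.6,-0.45,-0.3,0],[-0.8,-0.45,-0.5,0.03]]' 0.4; python3 -m jog '[[0,0,0,0],[0,0,0,0]]'; python3 - <<'E'
from h import *
go(0.4133,0.206,0.085,-11.2)
p=read_camera("wrist"); tiles(p); tiles(p,0.028,0.05)
E
```

```text
t: 14.87
eef_pos: [0.4442, 0.1631, 0.0816]
ee_rot: [0.462, -0.535, 0.535, -0.463]
ft_force: [-0.4, 1.5, -0.0]
width: 0.0308
t: 15.03
eef_pos: [0.4421, 0.1632, 0.081]
ee_rot: [-0.465, 0.533, -0.533, 0.464]
ft_force: [0.9, -0.1, -0.2]
width: 0.044
t=15.03 pos [0.4421 0.1632 0.081 ] jaw -7.8 j6 0.47 | shift [-0.321 -0.033 -0.286] turn 0.019 (rows>=1) F [ 0.9 -0.1 -0.2] w 0.044
px [500. 107.] n 1248 mean [0.6274 0.2149 0.0185] rect c [0.6324 0.213 ] size [23.1 40. ] ang 21.9 fill 0.7
px [216. 157.] n 2588 mean [0.4135 0.2065 0.0189] rect c [0.4134 0.2058] size [39.5 39.3] ang 78.6 fill 0.99
px [442. 310.] n 242 mean [0.5829 0.0521 0.0327] rect c [0.5845 0.0519] size [20.3 14.2] ang 84.8 fill 0.85
```

```bash
python3 -m jog '[[-0.2,0,-0.2,0.019],[-0.32,0,-0.286,0.019],[-0.32,0,-0.286,0.019],[-0.32,0.1,-0.286,0.019]]'; python3 -m jog '[[0,0,0,0],[0,0,0,0]]'; python3 - <<'E'
from h import *
go(0.4133,0.206,0.012,-11.2)
E
```

```text
t: 15.42
eef_pos: [0.4174, 0.2053, 0.0707]
ee_rot: [0.446, -0.547, 0.548, -0.45]
ft_force: [0.6, 0.2, 0.5]
width: 0.064
t: 15.58
eef_pos: [0.4155, 0.2038, 0.0689]
ee_rot: [0.448, -0.548, 0.548, -0.447]
ft_force: [0.7, -0.3, 0.4]
width: 0.0639
t=15.58 pos [0.4155 0.2038 0.0689] jaw -11.5 j6 0.63 | shift [-0.015  0.474 -0.021] turn -0.002 (rows>=1) F [ 0.7 -0.3  0.4] w 0.064
```

```bash
python3 -m jog '[[-0.015,0.18,-0.02,0],[-0.015,0.32,-0.02,0],[-0.015,0.42,-0.02,0],[-0.015,0.47,-0.02,0],[-0.015,0.47,-0.02,0]]'; python3 -m jog '[[0,0,0,0]]';  python3 -m jog '[[0,0,0,0],[0,0,0,0],[0,0,0,0],[0,0,0,0],[0,0,0,0]]' -0.4;  python3 -m jog '[[0,-0.1,0,0],[0,-0.3,0,0],[0,-0.6,0,0],[0,-0.6,0,0],[0,-0.6,0,0]]'; python3 - <<'E'
from h import *
go(0.5661,-0.0107,0.085,-2.7)
p=read_camera("wrist");held(p)
go(0.4941,-0.0073,0.085,-2.7)
E
```

```text
t: 16.0
eef_pos: [0.4129, 0.2062, 0.0121]
ee_rot: [-0.448, 0.548, -0.548, 0.446]
ft_force: [0.4, 0.1, 0.1]
width: 0.0639
t: 16.08
eef_pos: [0.4136, 0.2069, 0.0132]
ee_rot: [0.447, -0.548, 0.548, -0.447]
ft_force: [0.2, -0.1, 0.2]
width: 0.0639
t: 16.5
eef_pos: [0.4132, 0.2073, 0.0135]
ee_rot: [0.447, -0.547, 0.548, -0.448]
ft_force: [-0.7, -1.1, 2.5]
width: 0.0397
t: 16.92
eef_pos: [0.4142, 0.2078, 0.0867]
ee_rot: [0.446, -0.547, 0.548, -0.449]
ft_force: [-0.6, -0.1, -1.1]
width: 0.0395
t=16.92 pos [0.4142 0.2078 0.0867] jaw -11.5 j6 0.64 | shift [1.532 0.016 1.603] turn -0.049 (rows>=2) F [-0.6 -0.1 -1.1] w 0.039
held px [260. 242.] 3833 y pctl [-0.008  -0.0075 -0.0068 -0.0059 -0.0033]
rect tool xz mm [-0.5  1.2] [38.  39.3] 0.0 top at tool y -0.0073
t=16.97 pos [0.4129 0.2072 0.0853] jaw -11.5 j6 0.64 | shift [1.617 0.003 1.019] turn -0.049 (rows>=2) F [-0.3  0.6 -0.1] w 0.040
```

Into recess (−,−).

```bash
python3 -m jog '[[0.3,0,0.2,0],[0.6,0,0.4,0],[0.8,0,0.5,-0.025],[0.8,0,0.5,-0.025]]'; python3 -m jog '[[0.3,0,0.2,0],[0.6,0,0.4,-0.02],[0.75,0,0.5,-0.025],[0.75,0,0.5,-0.025]]';python3 -m jog '[[0,0,0,0],[0,0,0,0]]'; python3 - <<'E'
from h import *
go(0.4941,-0.0073,0.038,-2.7)
E
```

```text
t: 17.3
eef_pos: [0.4527, 0.097, 0.0835]
ee_rot: [0.469, -0.53, 0.53, -0.467]
ft_force: [0.7, -0.7, -0.4]
width: 0.0398
t: 17.63
eef_pos: [0.5027, 0.0013, 0.0837]
ee_rot: [0.488, -0.511, 0.512, -0.488]
ft_force: [0.8, 0.0, -0.4]
width: 0.0398
t: 17.8
eef_pos: [0.4997, 0.0051, 0.0838]
ee_rot: [-0.49, 0.512, -0.51, 0.488]
ft_force: [0.7, 0.3, -1.2]
width: 0.0396
t=17.80 pos [0.4997 0.0051 0.0838] jaw -2.5 j6 0.03 | shift [ 0.105  0.381 -0.041] turn 0.001 (rows>=1) F [ 0.7  0.3 -1.2] w 0.040
```

```bash
python3 -m jog '[[0.105,0,-0.04,0.001],[0.105,0.1,-0.04,0.001],[0.105,0.14,-0.04,0.001],[0.105,0.14,-0.04,0.001]]'; python3 -m jog '[[0,0,0,0],[0,0,0,0]]'; python3 - <<'E'
from h import *
p=read_camera("wrist");held(p)
go(0.4941,-0.0073,0.039,-2.7)
E
```

```text
t: 18.13
eef_pos: [0.494, -0.0067, 0.0668]
ee_rot: [-0.489, 0.512, -0.51, 0.488]
ft_force: [0.5, 0.0, -0.9]
width: 0.0396
t: 18.3
eef_pos: [0.4959, -0.0072, 0.0684]
ee_rot: [0.488, -0.511, 0.511, -0.489]
ft_force: [-0.8, -0.6, 0.1]
width: 0.0395
held px [261. 239.] 4424 y pctl [-0.0065 -0.006  -0.0052 -0.0002  0.0092]
rect tool xz mm [0.7 0. ] [39.1 39.9] 0.3 top at tool y -0.0057
t=18.35 pos [ 0.496  -0.0074  0.0684] jaw -2.6 j6 0.01 | shift [ 0.     0.245 -0.016] turn 0.000 (rows>=1) F [ 0.7 -0.3 -0.2] w 0.040
```

```bash
python3 -m jog '[[0,0.08,-0.015,0],[0,0.16,-0.015,0],[0,0.22,-0.015,0],[0,0.24,-0.015,0],[0,0.24,-0.015,0]]'; python3 -m jog '[[0,0,0,0],[0,0,0,0]]'; python3 - <<'E'
from h import *
p=read_camera("wrist");held(p); save(p,"w10")
go(0.4941,-0.0073,0.039,-2.7)
E
```

```text
t: 18.77
eef_pos: [0.4947, -0.0066, 0.0389]
ee_rot: [-0.487, 0.512, -0.511, 0.489]
ft_force: [1.8, 5.0, -1.6]
width: 0.0398
t: 18.93
eef_pos: [0.4947, -0.0066, 0.0389]
ee_rot: [-0.487, 0.512, -0.511, 0.489]
ft_force: [1.8, 5.7, -3.2]
width: 0.0398
held px [260. 239.] 4400 y pctl [-0.011  -0.01   -0.0076 -0.0045  0.0069]
rect tool xz mm [-1.2  0.1] [39.8 36.7] 89.6 top at tool y -0.0094
t=18.98 pos [ 0.4947 -0.0066  0.039 ] jaw -2.7 j6 0.01 | shift [ 0.006 -0.    -0.005] turn -0.000 (rows>=1) F [ 2.4  4.5 -2.5] w 0.040
```

View pics/w10.png

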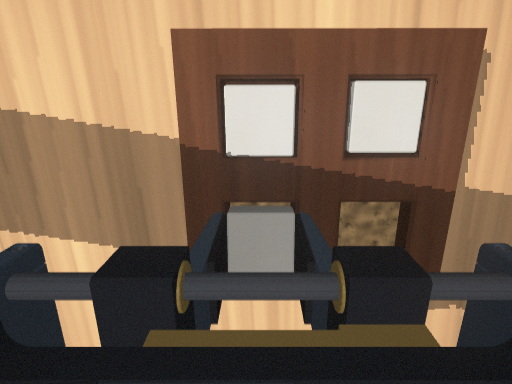

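```bash
python3 -m jog '[[-0.007,-0.02,0,0],[-0.015,-0.02,0,0],[-0.018,0,0,0],[-0.018,0,0,0],[-0.018,0,0,0]]'; python3 - <<'E'
from h import *
p=read_camera("wrist");held(p)
go(0.4941,-0.0073,0.039,-2.7)
E
```

```text
t: 19.4
eef_pos: [0.4938, -0.0059, 0.0391]
ee_rot: [-0.488, 0.512, -0.511, 0.488]
ft_force: [-0.6, 0.8, -0.7]
width: 0.0398
held px [260. 239.] 4396 y pctl [-0.0109 -0.01   -0.0075 -0.0045  0.0071]
rect tool xz mm [-1.3 -0. ] [36.8 39.9] 1.8 top at tool y -0.0094
t=19.45 pos [ 0.4939 -0.0059  0.0392] jaw -2.7 j6 0.01 | shift [0.012 0.002 0.002] turn 0.000 (rows>=1) F [-0.5  0.1 -0.3] w 0.040
```

```bash
python3 -m jog '[[0,0,0,0],[0,0,0,0],[0,0,0,0],[0,-0.1,0,0],[0,-0.25,0,0]]' 0.2; python3 -m jog '[[0,0,0,0],[0,0,0,0],[0,0,0,0],[0,0,0,0],[0,0,0,0]]' -1; python3 - <<'E'
from h import *
go(0.4941,-0.0073,0.048,-2.7)
p=read_camera("wrist"); save(p,"w11"); tiles(p,0.037,0.05)
E
```

```text
t: 19.87
eef_pos: [0.4927, -0.0057, 0.0683]
ee_rot: [-0.489, 0.513, -0.51, 0.487]
ft_force: [0.3, 0.1, 0.6]
width: 0.0548
t: 20.28
eef_pos: [0.4935, -0.0057, 0.0686]
ee_rot: [-0.489, 0.512, -0.511, 0.488]
ft_force: [0.1, 0.1, 0.4]
width: 0.0244
t=20.28 pos [ 0.4935 -0.0057  0.0686] jaw -2.7 j6 0.01 | shift [0.013 0.171 0.006] turn 0.000 (rows>=1) F [0.1 0.1 0.4] w 0.024
px [261. 221.] n 2451 mean [ 0.4939 -0.0048  0.0426] rect c [ 0.4944 -0.0076] size [39.7 39.4] ang 87.8 fill 0.88
```

View pics/w11.png

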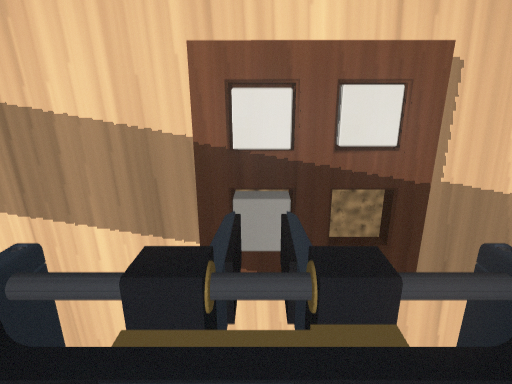

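Seated level at 0.0426; press.

```bash
python3 -m jog '[[0,0,0,0],[0,0,0,0],[0.01,0.05,0,0],[0.01,0.12,0,0],[0.01,0.17,0,0]]'; python3 -m jog '[[0,0.04,0,0],[0,0.08,0,0],[0,0.1,0,0],[0,0.12,0,0],[0,0.13,0,0]]';python3 -m jog '[[0,0.02,0,0],[0,0.02,0,0]]'; python3 - <<'E'
from h import *
go(0.4941,-0.0073,0.034,-2.7)
E
```

```text
t: 20.75
eef_pos: [0.4936, -0.0069, 0.0478]
ee_rot: [-0.488, 0.512, -0.511, 0.488]
ft_force: [-0.4, -0.8, 0.6]
width: 0.0007
t: 21.17
eef_pos: [0.4935, -0.0069, 0.0341]
ee_rot: [-0.489, 0.512, -0.511, 0.488]
ft_force: [-7.4, 0.3, 23.9]
width: 0.0004
t: 21.33
eef_pos: [0.4935, -0.0069, 0.034]
ee_rot: [-0.488, 0.512, -0.511, 0.488]
ft_force: [-9.3, -0.0, 32.0]
width: 0.0004
t=21.33 pos [ 0.4935 -0.0069  0.034 ] jaw -2.7 j6 0.01 | shift [ 0.003 -0.     0.005] turn 0.000 (rows>=1) F [-9.3 -0.  32. ] w 0.000
```

```bash
python3 -m jog '[[0,-0.2,0,0],[0,-0.5,0,0],[-0.3,-0.8,0,0],[-0.6,-1,0.3,0],[-0.9,-1,0.6,0]]' 0.3; python3 -m jog '[[-0.3,0,0.2,0],[-0.6,0,0.4,-0.04],[-0.6,0,0.4,-0.08],[-0.6,0,0.4,-0.08]]'; python3 -m jog '[[0,0,0,0],[0,0,0,0]]'; python3 - <<'E'
from h import *
p=read_camera("wrist"); save(p,"w12"); tiles(p); tiles(p,0.029,0.05)
t=read_camera("top"); save(t,"t2")
go(0.6373,0.2252,0.09,23)
E
```

```text
t: 21.75
eef_pos: [0.5513, 0.0784, 0.1505]
ee_rot: [0.486, -0.511, 0.513, -0.49]
ft_force: [1.2, -0.5, 1.2]
width: 0.0311
t: 22.08
eef_pos: [0.6023, 0.1495, 0.1452]
ee_rot: [0.55, -0.445, 0.445, -0.549]
ft_force: [-0.2, -1.1, 0.3]
width: 0.0572
t: 22.25
eef_pos: [0.6005, 0.1465, 0.146]
ee_rot: [0.548, -0.447, 0.447, -0.547]
ft_force: [-0.4, -0.6, -0.2]
width: 0.0594
px [378.  31.] n 316 mean [0.6736 0.3021 0.021 ] rect c [0.6743 0.3016] size [ 2.4 47.5] ang 30.3 fill 0.9
px [313. 118.] n 1333 mean [0.6368 0.2191 0.0189] rect c [0.641  0.2166] size [39.8 39.4] ang 22.8 fill 0.85
px [381. 244.] n 90 mean [0.7419 0.1055 0.0189] rect c [0.7433 0.105 ] size [32.6  4.7] ang 12.0 fill 0.69
px [360. 253.] n 38 mean [0.7218 0.091  0.0194] rect c [0.7222 0.0913] size [9.  1.7] ang 63.5 fill 0.82
px [389.   3.] n 44 mean [0.6731 0.3223 0.0296] rect c [0.6734 0.3221] size [4.6 9.1] ang 88.3 fill 0.85
px [402.   3.] n 33 mean [0.6835 0.3245 0.0298] rect c [0.683  0.3248] size [ 3.6 11.3] ang 72.4 fill 0.61
px [436.  10.] n 252 mean [0.7129 0.3254 0.0296] rect c [0.7131 0.3252] size [20.  16.5] an
[... 936 characters left out ...]
71] size [7.1 8.1] ang 51.6 fill 0.76
px [410.  31.] n 37 mean [0.6973 0.3059 0.0296] rect c [0.6966 0.3058] size [5.2 9.1] ang 16.0 fill 0.71
px [426.  36.] n 40 mean [0.7119 0.3045 0.0296] rect c [0.7106 0.3044] size [9.2 7. ] ang 9.9 fill 0.62
px [413.  42.] n 65 mean [0.7025 0.2984 0.0296] rect c [0.7027 0.2981] size [ 8.1 10. ] ang 60.2 fill 0.78
px [148. 236.] n 951 mean [0.4988 0.0718 0.0326] rect c [0.498  0.0658] size [37.4 40.2] ang 86.7 fill 0.86
px [223. 255.] n 732 mean [0.5776 0.0657 0.0327] rect c [0.5788 0.0645] size [26.2 39.8] ang 6.3 fill 0.86
t=22.35 pos [0.6007 0.1463 0.1466] jaw 11.6 j6 0.02 | shift [-0.583  0.471  0.431] turn -0.063 (rows>=2) F [ 0.1 -0.2 -0.3] w 0.060
```

View pics/w12.png

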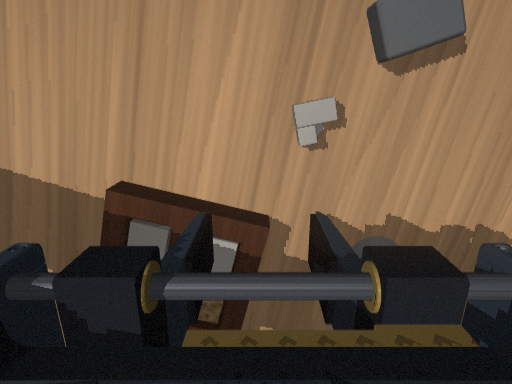

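View pics/t2.png

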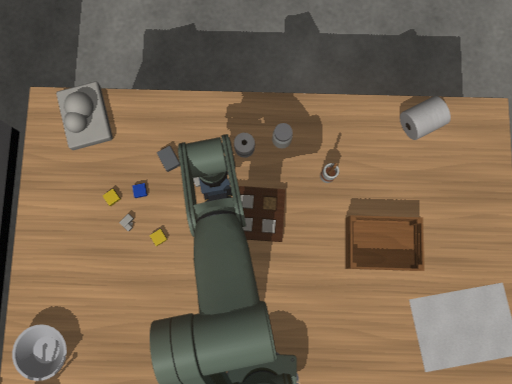

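```bash
python3 -m jog '[[-0.3,0.2,0.2,-0.03],[-0.58,0.45,0.43,-0.063],[-0.58,0.45,0.43,-0.063],[-0.58,0.45,0.43,-0.063]]'; python3 -m jog '[[0,0,0,0],[0,0,0,0]]'; python3 - <<'E'
from h import *
p=read_camera("wrist"); tiles(p)
go(0.6373,0.2252,0.01,23)
E
```

```text
t: 22.68
eef_pos: [0.6371, 0.2275, 0.0894]
ee_rot: [0.591, -0.391, 0.389, -0.589]
ft_force: [-0.2, -0.5, -0.4]
width: 0.0594
t: 22.85
eef_pos: [0.6377, 0.2248, 0.0935]
ee_rot: [-0.59, 0.39, -0.391, 0.59]
ft_force: [0.4, 0.9, 0.7]
width: 0.0593
px [341. 128.] n 239 mean [0.6726 0.3046 0.0212] rect c [0.6736 0.3031] size [ 7.  47.7] ang 22.0 fill 0.6
px [257. 204.] n 1557 mean [0.637  0.2198 0.0188] rect c [0.6412 0.2166] size [39.6 40.1] ang 23.0 fill 0.84
t=22.90 pos [0.6379 0.2247 0.0939] jaw 23.0 j6 -0.08 | shift [-0.006  0.7   -0.004] turn -0.000 (rows>=1) F [ 0.  -0.2 -0.1] w 0.059
```

```bash
python3 -m jog '[[0,0.3,0,0],[0,0.5,0,0],[0,0.62,0,0],[0,0.69,0,0],[0,0.69,0,0]]'; python3 -m jog '[[0,0,0,0]]';  python3 -m jog '[[0,0,0,0],[0,0,0,0],[0,0,0,0],[0,0,0,0],[0,0,0,0]]' -0.4;  python3 -m jog '[[0,-0.1,0,0],[0,-0.4,0,0],[0,-0.7,0,0],[0,-1,0,0],[0,-1,0,0]]'; python3 - <<'E'
from h import *
go(0.55,0,0.22)
p=read_camera("wrist");held(p); save(p,"w13")
E
```

```text
t: 23.32
eef_pos: [0.6369, 0.2247, 0.009]
ee_rot: [0.59, -0.391, 0.39, -0.589]
ft_force: [0.5, -0.1, -0.1]
width: 0.0592
t: 23.4
eef_pos: [0.6384, 0.2256, 0.011]
ee_rot: [-0.589, 0.39, -0.391, 0.59]
ft_force: [0.3, 0.9, 0.6]
width: 0.059
t: 23.82
eef_pos: [0.6384, 0.2263, 0.011]
ee_rot: [-0.589, 0.389, -0.39, 0.59]
ft_force: [-1.4, 0.2, 4.9]
width: 0.0401
t: 24.23
eef_pos: [0.6421, 0.2277, 0.1392]
ee_rot: [-0.585, 0.387, -0.393, 0.594]
ft_force: [1.3, 1.0, 0.7]
width: 0.04
t=24.23 pos [0.6421 0.2277 0.1392] jaw 23.1 j6 -0.08 | shift [ 1.445 -0.695 -1.439] turn 0.000 (rows>=0) F [1.3 1.  0.7] w 0.040
held px [260. 243.] 3130 y pctl [-0.0125 -0.012  -0.0111 -0.0001  0.0059]
rect tool xz mm [4.  1.9] [28.4 40. ] 0.8 top at tool y -0.0117
```

View pics/w13.png

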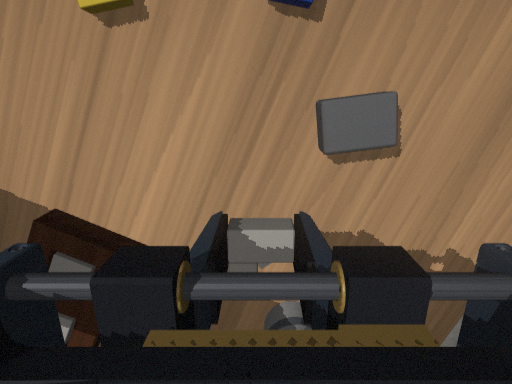

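```bash
python3 - <<'E'
from h import *
t=read_camera("top"); w=cloud(t)
m=(w[...,2]>0.07)&(w[...,2]<0.09)&(w[...,1]<-0.2)&(w[...,1]>-0.55)&(w[...,0]<0.6)
q=w[m][:,:2]; print(len(q),cv2.minAreaRect((q*1000).astype(np.float32)))
# stick points
m=(w[...,2]>0.1)&(np.abs(w[...,0]-0.655)<0.07)&(np.abs(w[...,1]+0.195)<0.09)
print(w[m].round(3))
go(0.446,-0.37,0.22)
E
```

```text
676 ((446.8236083984375, -368.048095703125), (222.96157836914062, 160.21588134765625), 89.51539611816406)
[[ 0.667 -0.198  0.181]
 [ 0.666 -0.197  0.172]
 [ 0.664 -0.198  0.181]
 [ 0.666 -0.202  0.173]
 [ 0.668 -0.198  0.148]
 [ 0.66  -0.195  0.183]
 [ 0.661 -0.198  0.181]
 [ 0.662 -0.201  0.178]
 [ 0.659 -0.193  0.176]
 [ 0.659 -0.196  0.175]
 [ 0.659 -0.199  0.177]
 [ 0.657 -0.191  0.169]
 [ 0.656 -0.193  0.174]
 [ 0.654 -0.195  0.183]
 [ 0.655 -0.198  0.181]
 [ 0.661 -0.193  0.14 ]
 [ 0.655 -0.192  0.166]
 [ 0.653 -0.193  0.175]
 [ 0.653 -0.196  0.177]
 [ 0.666 -0.197  0.101]
 [ 0.656 -0.192  0.148]
 [ 0.656 -0.194  0.15 ]
 [ 0.653 -0.196  0.161]
 [ 0.653 -0.198  0.165]
 [ 0.656 -0.191  0.134]
 [ 0.655 -0.194  0.138]
 [ 0.653 -0.195  0.147]
 [ 0.653 -0.198  0.149]
 [ 0.657 -0.191  0.116]
 [ 0.655 -0.193  0.125]
 [ 0.654 -0.195  0.128]
 [ 0.653 -0.197  0.136]
 [ 0.655 -0.192  0.11 ]
 [ 0.655 -0.195  0.111]
 [ 0.652 -0.195  0.127]
 [ 0.653 -0.196  0.107]]
t=24.33 pos [0.6387 0.2265 0.1325] jaw 23.1 j6 -0.08 | shift [ 3.943 -0.744 -3.423] turn 0.000 (rows>=0) F [-0.8 -1.7 -1.1] w 0.040
```

```bash
python3 -m jog '[[0.25,-0.3,-0.21,0],[0.5,-0.5,-0.43,0],[0.75,-0.7,-0.65,0],[1,-0.7,-0.85,0],[1,-0.7,-0.85,0]]'; python3 -m jog '[[1,0,-0.85,0],[1,0,-0.85,0],[1,0,-0.85,0],[1,0,-0.85,0]]';python3 -m jog '[[1,0,-0.85,0],[1,0,-0.85,0],[1,0,-0.85,0],[1,0,-0.85,0]]';python3 - <<'E'
from h import *
go(0.446,-0.39,0.22)
E
```

```text
t: 24.75
eef_pos: [0.5894, 0.0717, 0.2146]
ee_rot: [0.59, -0.39, 0.391, -0.589]
ft_force: [-1.4, 0.1, 0.2]
width: 0.0397
t: 25.08
eef_pos: [0.5421, -0.0767, 0.212]
ee_rot: [0.591, -0.391, 0.389, -0.589]
ft_force: [0.8, 0.5, -0.0]
width: 0.0396
t: 25.42
eef_pos: [0.4954, -0.227, 0.212]
ee_rot: [0.59, -0.391, 0.389, -0.589]
ft_force: [1.0, -0.7, 0.0]
width: 0.0397
t=25.42 pos [ 0.4954 -0.227   0.212 ] jaw 23.0 j6 -0.85 | shift [ 1.089 -0.067 -0.911] turn 0.000 (rows>=0) F [ 1.  -0.7  0. ] w 0.040
```

```bash
python3 -m jog '[[1,0,-0.88,0],[1,0,-0.88,0],[1,0,-0.88,0],[1,0,-0.88,0],[1,0.2,-0.88,0]]'; python3 -m jog '[[0,0.3,0,0],[0,0.6,0,0],[0,0.9,0,0],[0,1,0,0],[0,1,0,0]]';python3 - <<'E'
from h import *
go(0.446,-0.39,0.06)
p=read_camera("wrist"); save(p,"w14")
E
```

```text
t: 25.83
eef_pos: [0.4469, -0.384, 0.1917]
ee_rot: [0.59, -0.389, 0.394, -0.588]
ft_force: [2.1, -1.0, 0.6]
width: 0.0396
t: 26.25
eef_pos: [0.4442, -0.3739, 0.0641]
ee_rot: [-0.589, 0.394, -0.386, 0.591]
ft_force: [-0.5, -0.5, -0.8]
width: 0.0396
t=26.25 pos [ 0.4442 -0.3739  0.0641] jaw 23.1 j6 -1.12 | shift [ 0.13   0.033 -0.039] turn 0.000 (rows>=0) F [-0.5 -0.5 -0.8] w 0.040
```

View pics/w14.png

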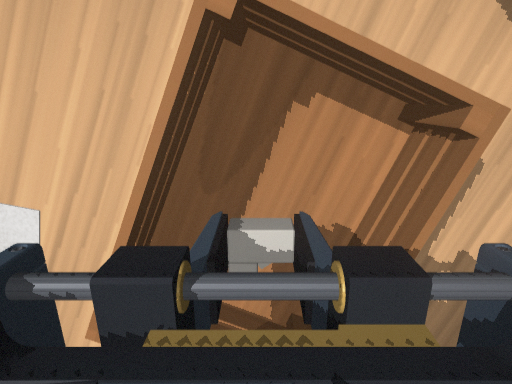

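Over the crate interior; lower slightly and release.

```bash
python3 -m jog '[[0.1,0.15,0,0],[0.1,0.25,0,0],[0.1,0.25,0,0]]'; python3 -m jog '[[0,0,0,0],[0,0,0,0],[0,0,0,0]]' 0.2; python3 -m jog '[[0,-0.4,0,0],[0,-0.7,0,0],[0,-1,0,0],[0,-1,0,0]]'; python3 - <<'E'
from h import *
p=read_camera("wrist"); save(p,"w15")
go(0.50,0.43,0.2,48)
t=read_camera("top"); save(t,"t3"); tiles(t)
E
```

```text
t: 26.55
eef_pos: [0.4516, -0.3875, 0.0387]
ee_rot: [-0.59, 0.391, -0.389, 0.59]
ft_force: [-0.4, 0.7, 0.1]
width: 0.0398
t: 26.8
eef_pos: [0.4527, -0.3883, 0.0413]
ee_rot: [0.59, -0.389, 0.391, -0.59]
ft_force: [0.5, -0.3, 0.0]
width: 0.0543
t: 27.13
eef_pos: [0.4557, -0.3911, 0.1693]
ee_rot: [0.591, -0.384, 0.396, -0.589]
ft_force: [1.3, -1.0, 0.4]
width: 0.0547
t=27.18 pos [ 0.4543 -0.3898  0.1657] jaw 23.1 j6 -1.13 | shift [-6.132 -0.336  3.03 ] turn -0.138 (rows>=4) F [-0.3  0.4 -1.4] w 0.054
px [127. 222.] n 91 mean [0.4965 0.435  0.0192] rect c [0.4962 0.4302] size [37.4 38. ] ang 48.0 fill 0.79
px [394. 242.] n 36 mean [ 0.4514 -0.4051  0.0227] rect c [ 0.4501 -0.4041] size [34.6 17.9] ang 48.9 fill 0.66
px [ 38. 353.] n 241 mean [0.093  0.6772 0.0208] rect c [0.0993 0.6692] size [104.   91.5] ang 13.4 fill 0.78
```

View pics/w15.png

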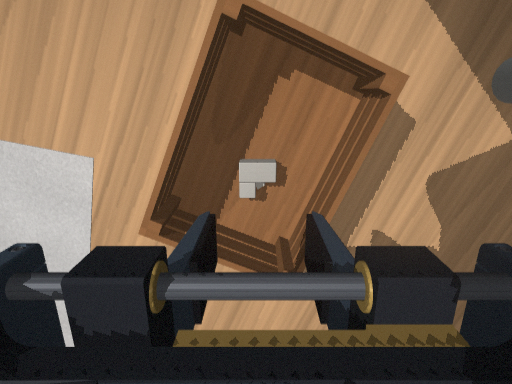

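View pics/t3.png

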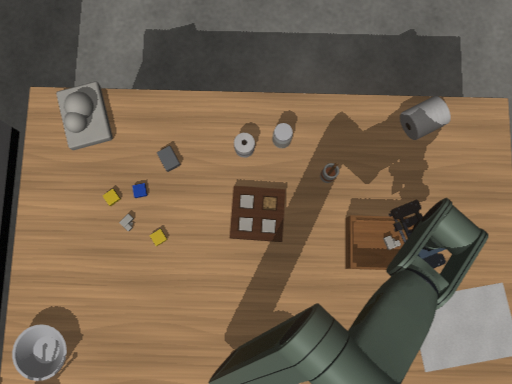

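```bash
python3 -m jog '[[-0.5,-0.3,0.25,0],[-1,-0.33,0.5,0],[-1,-0.33,0.5,0],[-1,-0.33,0.5,0]]'; for i in 1; do :; done; python3 -m jog '[[-1,0,0.5,0],[-1,0,0.5,0],[-1,0,0.5,0],[-1,0,0.5,0]]'; python3 -m jog '[[-1,0,0.5,0],[-1,0,0.5,0],[-1,0,0.5,0],[-1,0,0.5,0]]'; python3 -m jog '[[-1,0,0.5,0],[-1,0,0.5,0],[-1,0,0.5,0],[-1,0,0.5,0]]'; python3 - <<'E'
from h import *
go(0.4867,0.4433,0.12,48)
E
```

```text
t: 27.57
eef_pos: [0.4592, -0.2495, 0.1992]
ee_rot: [-0.59, 0.39, -0.388, 0.591]
ft_force: [0.2, 0.0, 0.1]
width: 0.0546
t: 27.9
eef_pos: [0.4667, -0.1149, 0.1982]
ee_rot: [-0.59, 0.39, -0.387, 0.591]
ft_force: [-1.0, 0.5, 1.2]
width: 0.0547
t: 28.23
eef_pos: [0.4756, 0.0183, 0.1983]
ee_rot: [-0.59, 0.39, -0.388, 0.591]
ft_force: [0.4, -0.5, -0.4]
width: 0.0551
t: 28.57
eef_pos: [0.4845, 0.152, 0.1984]
ee_rot: [-0.59, 0.39, -0.388, 0.591]
ft_force: [0.3, -0.0, -0.4]
width: 0.055
t=28.57 pos [0.4845 0.152  0.1984] jaw 23.3 j6 -0.13 | shift [-2.221  0.658  0.977] turn -0.137 (rows>=4) F [ 0.3 -0.  -0.4] w 0.055
```

```bash
python3 -m jog '[[-1,0,0.45,0],[-1,0,0.45,0],[-1,0,0.45,0],[-1,0,0.45,0]]'; python3 -m jog '[[-0.3,0,0.15,-0.03],[-0.6,0.1,0.3,-0.06],[-0.8,0.2,0.3,-0.1],[-0.8,0.3,0.3,-0.137],[-0.8,0.3,0.3,-0.137]]' 0.3; python3 -m jog '[[0,0,0,0],[0,0,0,0]]'; python3 - <<'E'
from h import *
p=read_camera("wrist"); save(p,"w16"); tiles(p)
go(0.4867,0.4433,0.09,48)
E
```

```text
t: 28.9
eef_pos: [0.4874, 0.2838, 0.1982]
ee_rot: [-0.59, 0.389, -0.388, 0.591]
ft_force: [1.4, 0.7, -0.7]
width: 0.0549
t: 29.32
eef_pos: [0.4812, 0.3804, 0.1595]
ee_rot: [0.663, -0.255, 0.253, -0.658]
ft_force: [-0.5, -0.1, -0.5]
width: 0.0592
t: 29.48
eef_pos: [0.4835, 0.3805, 0.1637]
ee_rot: [0.659, -0.256, 0.256, -0.659]
ft_force: [0.1, -0.5, 0.3]
width: 0.0587
px [310. 147.] n 1083 mean [0.4944 0.4409 0.0189] rect c [0.4949 0.4363] size [39.5 39.5] ang 48.6 fill 0.85
px [319. 322.] n 68 mean [0.669  0.31   0.0203] rect c [0.6697 0.3089] size [ 2.  26.7] ang 29.4 fill 0.72
t=29.53 pos [0.4837 0.3806 0.1642] jaw 47.5 j6 -0.18 | shift [-0.334  0.618  0.402] turn -0.003 (rows>=1) F [ 0.4  0.8 -0.2] w 0.059
```

View pics/w16.png

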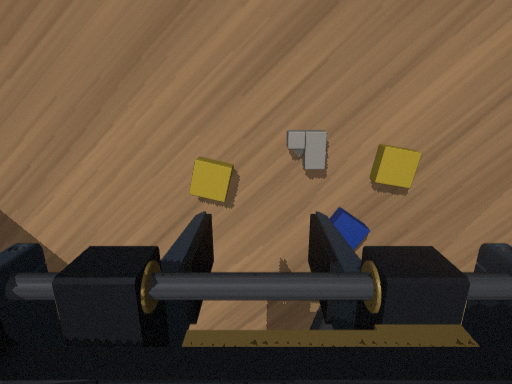

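```bash
python3 -m jog '[[-0.2,0.2,0.2,0],[-0.334,0.5,0.4,-0.003],[-0.334,0.6,0.4,-0.003],[-0.334,0.6,0.4,-0.003]]'; python3 -m jog '[[0,0,0,0],[0,0,0,0]]'; python3 - <<'E'
from h import *
p=read_camera("wrist"); tiles(p)
go(0.4867,0.4433,0.01,48)
E
```

```text
t: 29.87
eef_pos: [0.4842, 0.4431, 0.0879]
ee_rot: [0.663, -0.253, 0.251, -0.659]
ft_force: [-0.9, -0.7, 0.2]
width: 0.0594
t: 30.03
eef_pos: [0.4865, 0.4438, 0.0934]
ee_rot: [-0.66, 0.252, -0.253, 0.661]
ft_force: [-0.4, 0.3, 0.2]
width: 0.0595
px [263. 207.] n 1535 mean [0.494  0.4414 0.0188] rect c [0.4945 0.4364] size [39.6 40. ] ang 48.2 fill 0.84
t=30.08 pos [0.4867 0.444  0.0938] jaw 48.2 j6 -0.12 | shift [ 0.004  0.698 -0.006] turn 0.001 (rows>=1) F [-0.1 -0.7 -0.3] w 0.059
```

```bash
python3 -m jog '[[0,0.3,0,0],[0,0.5,0,0],[0,0.62,0,0],[0,0.69,0,0],[0,0.69,0,0]]'; python3 -m jog '[[0,0,0,0]]';  python3 -m jog '[[0,0,0,0],[0,0,0,0],[0,0,0,0],[0,0,0,0],[0,0,0,0]]' -0.4;  python3 -m jog '[[0,-0.1,0,0],[0,-0.4,0,0],[0,-0.7,0,0],[0,-1,0,0],[0,-1,0,0]]'; python3 - <<'E'
from h import *
go(0.44,-0.33,0.21)
p=read_camera("wrist");held(p)
E
```

```text
t: 30.5
eef_pos: [0.4854, 0.4434, 0.0083]
ee_rot: [0.661, -0.252, 0.252, -0.66]
ft_force: [-0.4, -0.4, 0.5]
width: 0.0591
t: 30.58
eef_pos: [0.4863, 0.4445, 0.0101]
ee_rot: [-0.66, 0.252, -0.252, 0.661]
ft_force: [0.3, 1.1, 0.5]
width: 0.0596
t: 31.0
eef_pos: [0.486, 0.4447, 0.0099]
ee_rot: [-0.66, 0.251, -0.252, 0.661]
ft_force: [0.3, -0.3, 5.0]
width: 0.0396
t: 31.42
eef_pos: [0.4887, 0.4473, 0.1377]
ee_rot: [-0.656, 0.249, -0.254, 0.666]
ft_force: [1.0, -0.1, -0.5]
width: 0.0393
t=31.42 pos [0.4887 0.4473 0.1377] jaw 48.3 j6 -0.12 | shift [ 4.009 -0.674 -5.095] turn 0.000 (rows>=0) F [ 1.  -0.1 -0.5] w 0.039
held px [263. 245.] 2894 y pctl [-0.0136 -0.0131 -0.0122 -0.0009  0.0044]
rect tool xz mm [5.1 2.3] [39.6 26. ] 89.1 top at tool y -0.0128
```

```bash
python3 -m jog '[[0.3,-0.3,-0.38,0],[0.55,-0.6,-0.7,0],[0.78,-0.65,-1,0],[0.78,-0.65,-1,0],[0.78,-0.65,-1,0]]'; python3 -m jog '[[0.78,0,-1,0],[0.78,0,-1,0],[0.78,0,-1,0],[0.78,0,-1,0]]'; python3 -m jog '[[0.78,0,-1,0],[0.78,0,-1,0],[0.78,0,-1,0],[0.78,0,-1,0]]'; python3 -m jog '[[0.78,0,-1,0],[0.78,0,-1,0],[0.78,0,-1,0],[0.78,0,-1,0]]'; python3 - <<'E'
from h import *
go(0.45,-0.33,0.21,23)
E
```

```text
t: 31.88
eef_pos: [0.4749, 0.2875, 0.2088]
ee_rot: [0.661, -0.252, 0.254, -0.66]
ft_force: [-0.4, -0.4, 0.3]
width: 0.0397
t: 32.22
eef_pos: [0.4638, 0.1377, 0.2056]
ee_rot: [0.662, -0.253, 0.251, -0.66]
ft_force: [-0.1, 0.0, -0.3]
width: 0.0394
t: 32.55
eef_pos: [0.4542, -0.0139, 0.2058]
ee_rot: [0.661, -0.253, 0.252, -0.66]
ft_force: [0.3, 0.5, -0.5]
width: 0.0395
t: 32.88
eef_pos: [0.4445, -0.1659, 0.2057]
ee_rot: [0.661, -0.253, 0.252, -0.66]
ft_force: [0.8, 0.7, -0.1]
width: 0.04
t=32.88 pos [ 0.4445 -0.1659  0.2057] jaw 48.2 j6 -1.22 | shift [ 0.946 -0.035 -0.988] turn 0.140 (rows>=4) F [ 0.8  0.7 -0.1] w 0.040
```

```bash
python3 -m jog '[[0.3,0,-0.3,0.03],[0.6,0,-0.6,0.07],[0.95,0,-0.99,0.105],[0.95,0,-0.99,0.14],[0.95,0,-0.99,0.14]]'; python3 -m jog '[[0,0,0,0],[0,0,0,0]]'; python3 - <<'E'
from h import *
go(0.43,-0.325,0.045)
p=read_camera("wrist"); save(p,"w17")
E
```

```text
t: 33.3
eef_pos: [0.4514, -0.3339, 0.205]
ee_rot: [0.589, -0.392, 0.393, -0.587]
ft_force: [-0.3, -0.3, 0.2]
width: 0.0397
t: 33.47
eef_pos: [0.451, -0.3268, 0.2054]
ee_rot: [-0.59, 0.391, -0.389, 0.59]
ft_force: [-0.1, 0.2, -0.6]
width: 0.0396
t=33.47 pos [ 0.451  -0.3268  0.2054] jaw 23.1 j6 -1.05 | shift [-0.079  1.337 -0.154] turn 0.000 (rows>=0) F [-0.1  0.2 -0.6] w 0.040
```

View pics/w17.png

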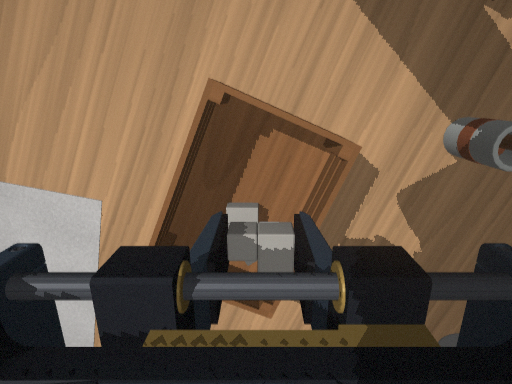

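```bash
python3 - <<'E'
from h import *
p=read_camera("wrist")
im=p["pixels"][180:300,180:340]; cv2.imwrite("pics/w17c.png",cv2.resize(im,None,fx=5,fy=5,interpolation=cv2.INTER_CUBIC)[:,:,::-1])
held(p)
w=cloud(p); M,e,s=axes()
for px in [(243,212),(240,240),(275,230),(275,255),(245,268)]:
    print(px,p["pixels"][px[1],px[0]],w[px[1],px[0]].round(3),((w[px[1],px[0]]-e)@M).round(3))
t=read_camera("top"); tiles(t); t=read_camera("side"); save(t,"s2")
E
```

```text
held px [263. 245.] 2928 y pctl [-0.0099 -0.0093 -0.0084  0.003   0.0082]
rect tool xz mm [4.5 0.2] [39.5 25.6] 89.2 top at tool y -0.0091
(243, 212) [162 157 149] [ 0.452 -0.383  0.023] [ 0.053  0.183 -0.021]
(240, 240) [99 97 93] [ 0.439 -0.327  0.214] [-0.004 -0.008 -0.012]
(275, 230) [105 103  97] [ 0.457 -0.316  0.208] [-0.007 -0.002  0.009]
(275, 255) [99 97 92] [ 0.462 -0.328  0.215] [ 0.006 -0.009  0.009]
(245, 268) [125  84  54] [ 0.488 -0.466  0.004] [ 0.144  0.201 -0.021]
px [ 36. 353.] n 169 mean [0.0932 0.6828 0.0209] rect c [0.097  0.6766] size [102.6  65.4] ang 15.8 fill 0.82
```

View pics/w17c.png

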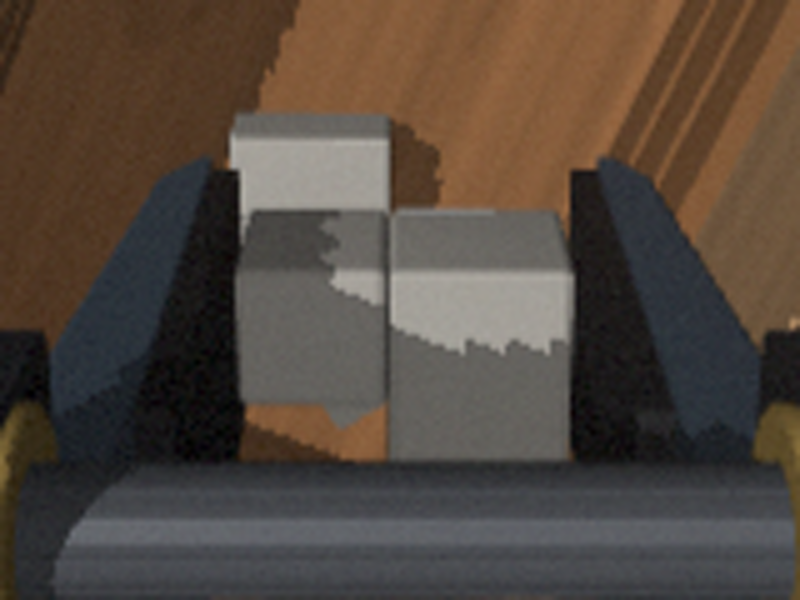

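```bash
python3 -m jog '[[-0.08,0.3,-0.15,0],[-0.08,0.6,-0.15,0],[-0.08,0.9,-0.15,0],[-0.08,1,-0.15,0],[-0.08,1,-0.15,0]]'; python3 -m jog '[[0,0.2,0,0],[0,0.25,0,0],[0,0.25,0,0]]'; python3 -m jog '[[0,0,0,0],[0,0,0,0],[0,0,0,0]]' 0.2; python3 -m jog '[[0,-0.4,0,0],[0,-0.7,0,0],[0,-1,0,0],[0,-1,0,0]]'; python3 - <<'E'
from h import *
go(0.44,-0.2,0.25,23)
p=read_camera("wrist"); save(p,"w18")
E
```

```text
t: 34.08
eef_pos: [0.4291, -0.3232, 0.0834]
ee_rot: [-0.59, 0.392, -0.387, 0.59]
ft_force: [0.2, 0.8, -0.9]
width: 0.0396
t: 34.33
eef_pos: [0.4308, -0.3251, 0.0563]
ee_rot: [-0.59, 0.39, -0.389, 0.59]
ft_force: [0.6, -0.1, -0.4]
width: 0.0397
t: 34.58
eef_pos: [0.4319, -0.3265, 0.058]
ee_rot: [0.59, -0.389, 0.391, -0.59]
ft_force: [-0.4, 0.0, 0.3]
width: 0.0539
t: 34.92
eef_pos: [0.4349, -0.329, 0.1854]
ee_rot: [0.59, -0.384, 0.396, -0.589]
ft_force: [1.0, -0.1, 0.7]
width: 0.0544
t=34.92 pos [ 0.4349 -0.329   0.1854] jaw 23.1 j6 -1.07 | shift [-0.964 -0.549  0.465] turn 0.000 (rows>=1) F [ 1.  -0.1  0.7] w 0.054
```

View pics/w18.png

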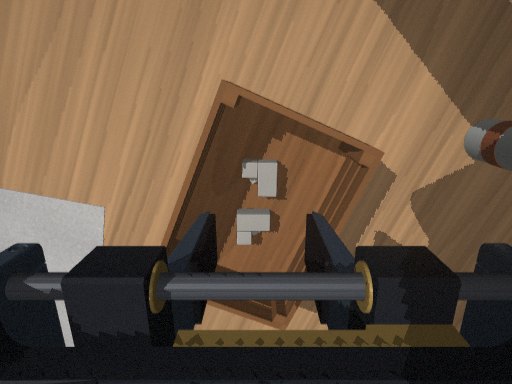

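```bash
python3 -m jog '[[0,-0.5,0.3,0],[-0.3,-0.55,0.6,0],[-0.3,-0.55,0.9,0],[-0.3,-0.55,1,0],[-0.3,-0.55,1,0]]'; python3 -m jog '[[0,0,0.3,0],[0,0,0.3,0]]'; python3 -m jog '[[0,0,0,0],[0,0,0,0]]';  python3 - <<'E'
from h import *
go(0.6,-0.28,0.25,23)
p=read_camera("wrist"); save(p,"w19")
w=cloud(p)
m=(w[...,2]>0.088)&(np.abs(w[...,0]-0.655)<0.08)&(np.abs(w[...,1]+0.195)<0.09)
q=w[m]; print(len(q))
if len(q):
  for a in np.arange(.09,.2,.01):
    k=q[(q[:,2]>=a)&(q[:,2]<a+.01)]
    if len(k): print(round(a,2),len(k),k.mean(0).round(4),k.min(0).round(4),k.max(0).round(4))
p=read_camera("side"); im=p["pixels"][90:190,240:380]; cv2.imwrite("pics/sc.png",cv2.resize(im,None,fx=5,fy=5,interpolation=cv2.INTER_CUBIC)[:,:,::-1])
E
```

```text
t: 35.38
eef_pos: [0.5314, -0.2429, 0.243]
ee_rot: [-0.59, 0.388, -0.39, 0.592]
ft_force: [0.3, -0.5, 0.1]
width: 0.055
t: 35.55
eef_pos: [0.5638, -0.2297, 0.2412]
ee_rot: [-0.589, 0.389, -0.389, 0.591]
ft_force: [0.4, -0.7, 0.3]
width: 0.0546
t: 35.72
eef_pos: [0.5594, -0.2319, 0.2416]
ee_rot: [0.59, -0.391, 0.389, -0.59]
ft_force: [0.1, 0.6, -0.0]
width: 0.0549
t=35.72 pos [ 0.5594 -0.2319  0.2416] jaw 23.1 j6 -0.81 | shift [ 0.501 -0.071  0.154] turn 0.000 (rows>=1) F [ 0.1  0.6 -0. ] w 0.055
21984
0.09 33 [ 0.6552 -0.1912  0.095 ] [ 0.6529 -0.1974  0.09  ] [ 0.6607 -0.1862  0.0995]
0.1 39 [ 0.6556 -0.1911  0.1052] [ 0.6529 -0.1981  0.1002] [ 0.6619 -0.1863  0.11  ]
0.11 43 [ 0.6551 -0.1912  0.1154] [ 0.6527 -0.1984  0.1102] [ 0.6625 -0.1864  0.1198]
0.12 49 [ 0.6559 -0.1915  0.1252] [ 0.653  -0.1993  0.1201] [ 0.6643 -0.1863  0.1299]
0.13 53 [ 0.6554 -0.191   0.1353] [ 0.6527 -0.1991  0.1307] [ 0.6635 -0.1863  0.1398]
0.14 52 [ 0.6555 -0.1913  0.1451] [ 0.6526 -0.1983  0.14  ] [ 0.6622 -0.1864  0.1494]
0.15 67 [ 0.6556 -0.1912  0.1551] [ 0.6526 -0.1989  0.1502] [ 0.6634 -0.1863  0.1599]
0.16 68 [ 0.6554 -0.1911  0.1648] [ 0.6526 -0.1991  0.1607] [ 0.6635 -0.1863  0.17  ]
0.17 200 [ 0.659  -0.1923  0.1759] [ 0.6521 -0.1991  0.17  ] [ 0.6673 -0.1863  0.1783]
```

View pics/w19.png

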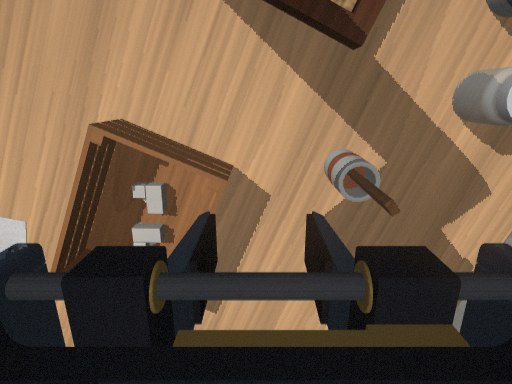

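View pics/sc.png

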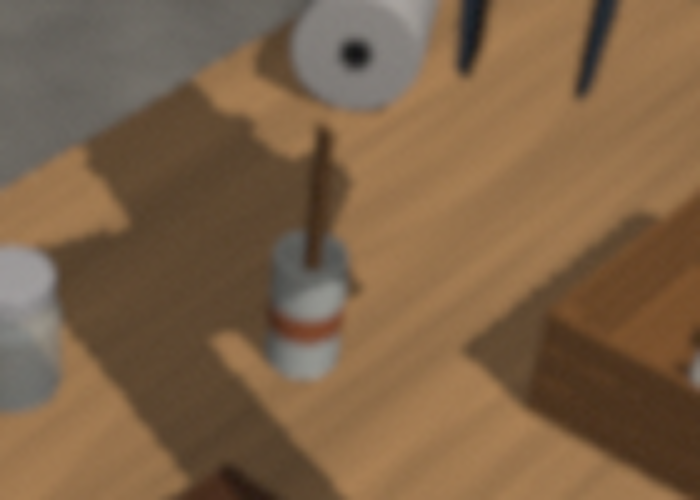

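```bash
python3 - <<'E'
from h import *
p=read_camera("wrist"); w=cloud(p)
m=(w[...,2]>0.173)&(w[...,2]<0.19)&(np.abs(w[...,0]-0.655)<0.04)&(np.abs(w[...,1]+0.195)<0.04)
r=cv2.minAreaRect((w[m][:,:2]*1000).astype(np.float32)); print(r); print(cv2.boxPoints(r).round(1))
m=(w[...,2]>0.08)&(w[...,2]<0.09)&(np.abs(w[...,0]-0.655)<0.04)&(np.abs(w[...,1]+0.195)<0.04)
print(cv2.minEnclosingCircle((w[m][:,:2]*1000).astype(np.float32)))
go(r[0][0]/1000,r[0][1]/1000,0.2)
E
```

```text
((660.2431030273438, -192.7220916748047), (8.022643089294434, 14.336262702941895), 61.66753387451172)
[[ 652.  -192.9]
 [ 664.6 -199.7]
 [ 668.5 -192.6]
 [ 655.8 -185.8]]
((663.5553588867188, -195.95863342285156), 23.98473358154297)
t=35.87 pos [ 0.5594 -0.2323  0.2425] jaw 23.0 j6 -0.81 | shift [0.025 0.353 0.902] turn 0.000 (rows>=0) F [ 0.3 -0.4 -1. ] w 0.055
```

```bash
python3 -m jog '[[0.02,0,0.3,-0.04],[0.02,0,0.6,-0.08],[0.02,0,0.9,-0.12],[0.02,0,0.9,-0.16],[0.02,0,0.9,-0.2]]' 0; python3 -m jog '[[0,0,0,-0.017],[0,0,0,-0.017],[0,0,0,-0.017]]'; python3 - <<'E'
from h import *
go(0.6602,-0.1927,0.143,61.7)
p=read_camera("wrist"); save(p,"w20")
w=cloud(p)
m=(w[...,2]>0.173)&(w[...,2]<0.19)&(np.abs(w[...,0]-0.655)<0.04)&(np.abs(w[...,1]+0.195)<0.04)
r=cv2.minAreaRect((w[m][:,:2]*1000).astype(np.float32)); print(m.sum(),r)
E
```

```text
t: 36.28
eef_pos: [0.6616, -0.1912, 0.2416]
ee_rot: [-0.682, 0.188, -0.187, 0.682]
ft_force: [-0.5, 0.2, -0.3]
width: 0.0454
t: 36.53
eef_pos: [0.6603, -0.1921, 0.2427]
ee_rot: [-0.686, 0.172, -0.172, 0.686]
ft_force: [0.3, -0.3, 0.4]
width: 0.0456
t=36.53 pos [ 0.6603 -0.1921  0.2427] jaw 61.8 j6 -1.38 | shift [ 0.002  0.831 -0.004] turn 0.001 (rows>=1) F [ 0.3 -0.3  0.4] w 0.046
162 ((660.354736328125, -192.27748107910156), (7.455068111419678, 13.650410652160645), 61.72748947143555)
```

View pics/w20.png

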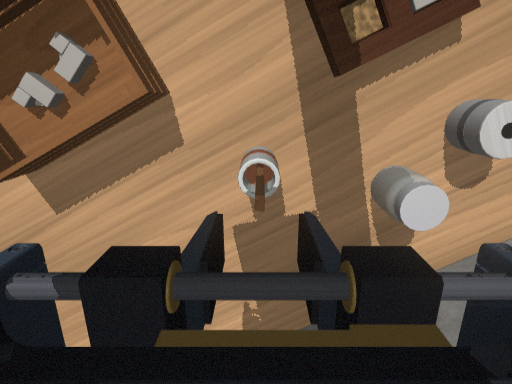

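```bash
python3 -m jog '[[0,0.25,0,0],[0,0.5,0,0],[0,0.7,0,0],[0,0.82,0,0],[0,0.82,0,0]]'; python3 -m jog '[[0,0,0,0]]'; python3 -m jog '[[0,0,0,0],[0,0,0,0],[0,0,0,0],[0,0,0,0],[0,0,0,0]]' -1 25; python3 -m jog '[[0,0,0,0],[0,0,0,0]]'; python3 -m jog '[[0,-0.1,0,0],[0,-0.25,0,0],[0,-0.45,0,0],[0,-0.7,0,0],[0,-0.95,0,0]]'; python3 - <<'E'
from h import *
go(0.6602,-0.1927,0.26,61.7)
p=read_camera("side"); im=p["pixels"][60:200,240:400]; cv2.imwrite("pics/sc2.png",cv2.resize(im,None,fx=4,fy=4,interpolation=cv2.INTER_CUBIC)[:,:,::-1])
E
```

```text
t: 37.0
eef_pos: [0.6582, -0.1912, 0.1402]
ee_rot: [-0.686, 0.175, -0.169, 0.686]
ft_force: [0.9, -0.0, -0.2]
width: 0.0454
t: 37.08
eef_pos: [0.6603, -0.1918, 0.1439]
ee_rot: [-0.686, 0.172, -0.171, 0.686]
ft_force: [-0.1, 0.1, 0.8]
width: 0.0456
t: 37.5
eef_pos: [0.6611, -0.1917, 0.145]
ee_rot: [-0.686, 0.171, -0.172, 0.686]
ft_force: [0.8, 0.7, 0.7]
width: 0.0149
t: 37.67
eef_pos: [0.6609, -0.1916, 0.1445]
ee_rot: [-0.686, 0.171, -0.172, 0.686]
ft_force: [0.0, -0.2, 1.1]
width: 0.008
t: 38.08
eef_pos: [0.6604, -0.1914, 0.2598]
ee_rot: [-0.686, 0.172, -0.171, 0.686]
ft_force: [0.8, 0.6, 0.1]
width: 0.0078
t=38.08 pos [ 0.6604 -0.1914  0.2598] jaw 61.9 j6 -1.38 | shift [ 0.003 -0.002 -0.01 ] turn 0.001 (rows>=1) F [0.8 0.6 0.1] w 0.008
```

View pics/sc2.png

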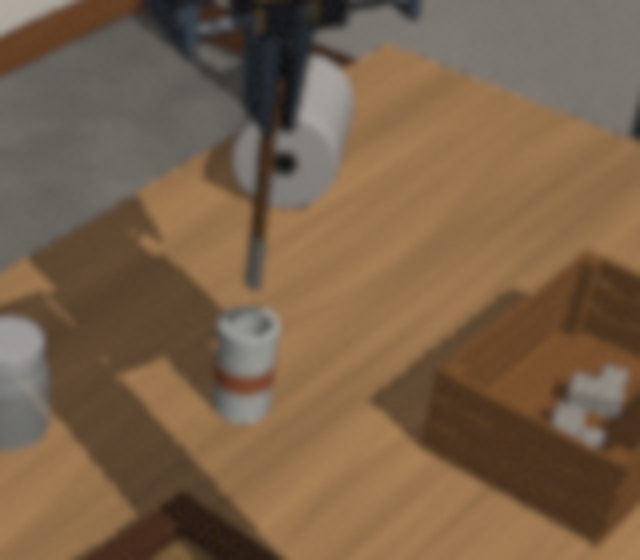

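```bash
python3 - <<'E'
from h import *
go(0.495,-0.295,0.26,0)
E
```

```text
t=38.13 pos [ 0.6632 -0.1923  0.2677] jaw 61.9 j6 -1.38 | shift [-0.835  0.05  -1.414] turn 0.344 (rows>=9) F [ 1.9 -1.   4.1] w 0.008
```

```bash
python3 -m jog '[[-0.1,0,-0.16,0],[-0.2,0,-0.35,0.03],[-0.35,0,-0.6,0.07],[-0.5,0,-0.85,0.11],[-0.58,0,-0.98,0.15]]'; python3 -m jog '[[0,0,0,0.035],[0,0,0,0.07],[0,0,0,0.11],[0,0,0,0.15],[0,0,0,0.19]]'; python3 -m jog '[[0,0,0,0],[0,0,0,0]]'; python3 - <<'E'
from h import *
go(0.495,-0.295,0.26,0)
p=read_camera("side"); im=p["pixels"][60:220,280:470]; cv2.imwrite("pics/sc3.png",cv2.resize(im,None,fx=4,fy=3.6,interpolation=cv2.INTER_CUBIC)[:,:,::-1])
E
```

```text
t: 38.55
eef_pos: [0.5411, -0.2641, 0.2591]
ee_rot: [0.627, -0.329, 0.328, -0.626]
ft_force: [0.9, -0.2, -0.4]
width: 0.008
t: 38.97
eef_pos: [0.544, -0.2627, 0.259]
ee_rot: [-0.502, 0.497, -0.498, 0.503]
ft_force: [0.5, -0.5, -0.3]
width: 0.0078
t: 39.13
eef_pos: [0.5441, -0.2627, 0.2587]
ee_rot: [-0.505, 0.495, -0.495, 0.505]
ft_force: [-0.5, -0.6, 0.3]
width: 0.0081
t=39.13 pos [ 0.5441 -0.2627  0.2587] jaw 1.2 j6 -0.49 | shift [ 0.261 -0.011 -0.414] turn 0.006 (rows>=1) F [-0.5 -0.6  0.3] w 0.008
```

View pics/sc3.png

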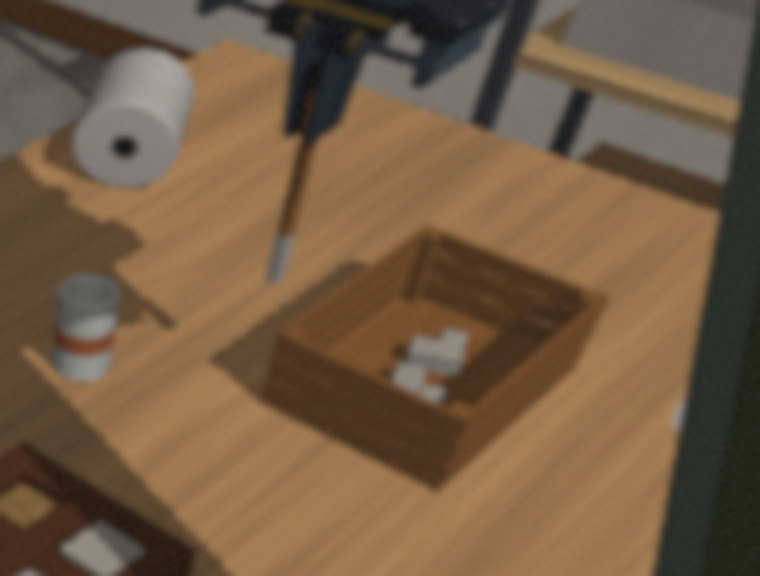

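```bash
cat >> h.py <<'E'
def stk():
    for n in ["side","top"]:
        p=read_camera(n); w=cloud(p); M,e,s=axes()
        m=(np.abs(w[...,0]-e[0])<0.06)&(np.abs(w[...,1]-e[1])<0.1)&(w[...,2]>0.09)&(w[...,2]<e[2])
        q=w[m]
        for a in np.arange(0.09,e[2],.015):
            k=q[(q[:,2]>=a)&(q[:,2]<a+.015)]
            if len(k): print(n,round(a,3),len(k),np.median(k,0).round(4))
E
python3 - <<'E'
from h import *
stk()
E
```

```text
side 0.12 17 [ 0.5412 -0.2568  0.1275]
side 0.135 21 [ 0.5407 -0.2559  0.142 ]
side 0.15 23 [ 0.5414 -0.2563  0.1563]
side 0.165 21 [ 0.5414 -0.2572  0.1733]
side 0.18 20 [ 0.5415 -0.2574  0.188 ]
side 0.195 19 [ 0.5413 -0.256   0.2031]
side 0.21 24 [ 0.5416 -0.2573  0.2176]
side 0.225 22 [ 0.5412 -0.2566  0.2332]
side 0.24 15 [ 0.5412 -0.2561  0.247 ]
side 0.255 6 [ 0.5488 -0.2498  0.2576]
top 0.105 1 [ 0.5401 -0.2615  0.1186]
top 0.12 5 [ 0.5414 -0.2597  0.1272]
top 0.135 4 [ 0.5413 -0.2597  0.144 ]
top 0.15 5 [ 0.5414 -0.2599  0.1566]
top 0.165 4 [ 0.543  -0.2598  0.1741]
top 0.18 1 [ 0.5458 -0.2589  0.1848]
top 0.195 1 [ 0.544  -0.2587  0.1983]
```

```bash
python3 -m jog '[[0.05,0,-0.1,0],[0.1,0,-0.2,0],[0.15,0,-0.3,0.006],[0.17,0,-0.41,0.006],[0.17,0,-0.41,0.006]]'; python3 -m jog '[[0,0.2,0,0],[0,0.4,0,0],[0,0.6,0,0],[0,0.75,0,0],[0,0.85,0,0]]';  python3 -m jog '[[0,0,0,0],[0,0,0,0]]'; python3 - <<'E'
from h import *
go(0.495,-0.283,0.143,0)
stk()
E
```

```text
t: 39.7
eef_pos: [0.492, -0.2847, 0.2586]
ee_rot: [-0.499, 0.501, -0.501, 0.499]
ft_force: [1.6, 0.1, 0.1]
width: 0.0078
t: 40.12
eef_pos: [0.494, -0.2833, 0.1542]
ee_rot: [-0.5, 0.502, -0.5, 0.499]
ft_force: [0.1, -0.3, -0.2]
width: 0.0082
t: 40.28
eef_pos: [0.495, -0.2838, 0.1561]
ee_rot: [-0.499, 0.501, -0.5, 0.5]
ft_force: [0.4, 0.4, -0.0]
width: 0.0077
t=40.28 pos [ 0.495  -0.2838  0.1561] jaw -0.1 j6 -0.54 | shift [-0.007  0.109  0.   ] turn -0.001 (rows>=1) F [ 0.4  0.4 -0. ] w 0.008
side 0.09 17 [ 0.4928 -0.2773  0.0983]
side 0.105 18 [ 0.4926 -0.2773  0.1128]
side 0.12 18 [ 0.4926 -0.2771  0.1269]
side 0.135 16 [ 0.4936 -0.277   0.1421]
side 0.15 7 [ 0.4995 -0.2693  0.1549]
top 0.09 3 [ 0.4954 -0.2817  0.0914]
```

Lower to touch the floor, watching force, with light grip afterwards.

```bash
python3 -m jog '[[0,0.02,0,0],[0,0.04,0,0],[0,0.06,0,0],[0,0.08,0,0],[0,0.08,0,0]]'; python3 -m jog '[[0,0.02,0,0],[0,0.035,0,0],[0,0.035,0,0]]'; python3 - <<'E'
from h import *
go(0.495,-0.283,0.143,0)
E
```

```text
t: 40.8
eef_pos: [0.4949, -0.2836, 0.1461]
ee_rot: [-0.5, 0.501, -0.5, 0.5]
ft_force: [0.3, -0.0, -0.9]
width: 0.0079
t: 41.05
eef_pos: [0.4954, -0.284, 0.1425]
ee_rot: [0.5, -0.5, 0.501, -0.5]
ft_force: [-0.6, -0.0, 1.5]
width: 0.0076
t=41.05 pos [ 0.4954 -0.284   0.1425] jaw -0.1 j6 -0.54 | shift [-0.008 -0.004 -0.003] turn -0.001 (rows>=1) F [-0.6 -0.   1.5] w 0.008
```

```bash
python3 -m jog '[[0,0.01,0,0],[0,0.015,0,0],[0.05,0.015,0,0],[0.1,0.02,0,0],[0.15,0.025,0,0]]' - 3; python3 -m jog '[[0.05,0.015,0,0],[0.1,0.03,0,0],[0.15,0.045,0,0],[0.2,0.062,0,0],[0.25,0.085,0,0]]'; python3 - <<'E'
from h import *
go(0.495,-0.283,0.143,0)
stk()
p=read_camera("side"); im=p["pixels"][60:220,280:470]; cv2.imwrite("pics/sc4.png",cv2.resize(im,None,fx=4,fy=3.6,interpolation=cv2.INTER_CUBIC)[:,:,::-1])
E
```

```text
t: 41.47
eef_pos: [0.4953, -0.3025, 0.1393]
ee_rot: [0.5, -0.5, 0.501, -0.5]
ft_force: [0.3, 0.3, 2.1]
width: 0.0081
t: 41.88
eef_pos: [0.4952, -0.3328, 0.129]
ee_rot: [0.499, -0.5, 0.501, -0.5]
ft_force: [0.1, -0.2, 2.5]
width: 0.0079
t=41.88 pos [ 0.4952 -0.3328  0.129 ] jaw -0.1 j6 -0.61 | shift [-0.415 -0.117 -0.003] turn -0.001 (rows>=1) F [ 0.1 -0.2  2.5] w 0.008
side 0.09 19 [ 0.4932 -0.3081  0.0977]
side 0.105 21 [ 0.4933 -0.3137  0.1133]
side 0.12 10 [ 0.4948 -0.3178  0.1244]
top 0.09 8 [ 0.4945 -0.3133  0.0973]
top 0.105 9 [ 0.4945 -0.3179  0.111 ]
top 0.12 4 [ 0.4965 -0.3212  0.1243]
```

View pics/sc4.png

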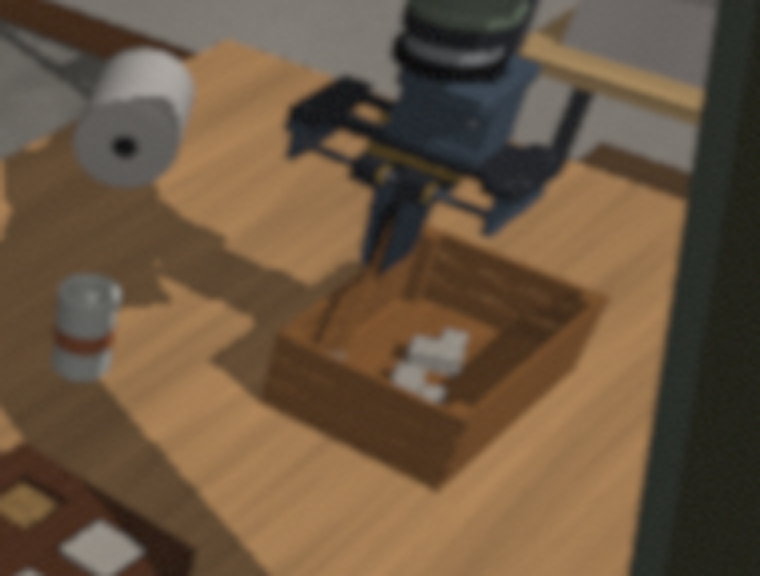

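```bash
python3 -m jog '[[0.08,0.035,0,0],[0.16,0.075,0,0],[0.24,0.12,0,0],[0.32,0.17,0,0],[0.4,0.23,0,0]]'; python3 -m jog '[[0,0,0,0],[0,0,0,0]]'; python3 - <<'E'
from h import *
go(0.495,-0.383,0.1,0)
stk()
E
```

```text
t: 42.45
eef_pos: [0.495, -0.3809, 0.1007]
ee_rot: [-0.499, 0.501, -0.5, 0.5]
ft_force: [0.2, -0.7, 0.5]
width: 0.0074
t: 42.62
eef_pos: [0.4941, -0.3799, 0.1001]
ee_rot: [-0.499, 0.502, -0.5, 0.499]
ft_force: [0.1, -0.3, -1.2]
width: 0.0084
t=42.62 pos [ 0.4941 -0.3799  0.1001] jaw -0.2 j6 -0.67 | shift [0.026 0.001 0.007] turn -0.001 (rows>=1) F [ 0.1 -0.3 -1.2] w 0.008
side 0.09 18 [ 0.4932 -0.3488  0.0955]
top 0.09 13 [ 0.4935 -0.3502  0.0975]
```

Now release and back up.

```bash
python3 -m jog '[[0,0,0,0],[0,0,0,0],[0,0,0,0],[0,0,0,0]]' -0.5; python3 -m jog '[[0,-0.2,0,0],[0,-0.5,0,0],[0,-0.9,0,0],[-0.3,-1,0,0],[-0.6,-1,0,0]]'; python3 -m jog '[[-1,0,0,0],[-1,0,0,0],[-1,0,0,0],[-1,0,0,0]]'; python3 - <<'E'
from h import *
go(0.495,-0.383,0.1,0)
for n in ["side","top","wrist"]:
    p=read_camera(n); save(p,n+"9")
    if n=="side":
        im=p["pixels"][60:220,280:470]; cv2.imwrite("pics/sc5.png",cv2.resize(im,None,fx=4,fy=3.6,interpolation=cv2.INTER_CUBIC)[:,:,::-1])
    if n=="top":
        im=p["pixels"][140:290,220:440]; cv2.imwrite("pics/tc5.png",cv2.resize(im,None,fx=3.6,fy=3.6,interpolation=cv2.INTER_CUBIC)[:,:,::-1])
E
```

```text
t: 43.05
eef_pos: [0.4952, -0.3796, 0.1018]
ee_rot: [0.5, -0.5, 0.5, -0.5]
ft_force: [0.1, 0.3, 0.0]
width: 0.0224
t: 43.47
eef_pos: [0.4976, -0.3097, 0.2272]
ee_rot: [0.498, -0.497, 0.505, -0.5]
ft_force: [1.5, 0.0, -0.3]
width: 0.0225
t: 43.8
eef_pos: [0.4946, -0.182, 0.2221]
ee_rot: [-0.5, 0.5, -0.498, 0.502]
ft_force: [-0.0, 0.0, -0.6]
width: 0.0226
t=43.80 pos [ 0.4946 -0.182   0.2221] jaw 0.2 j6 -0.38 | shift [ 1.679  1.012 -0.002] turn 0.001 (rows>=1) F [-0.   0.  -0.6] w 0.023
```

View pics/sc5.png

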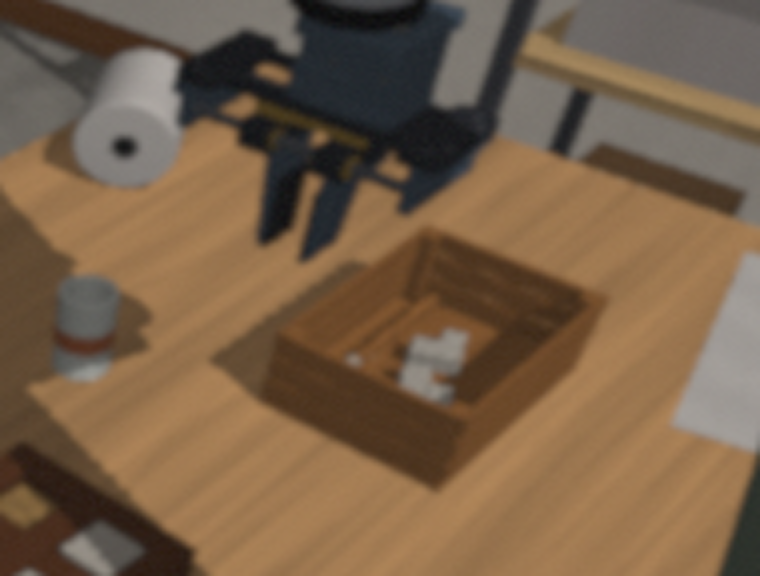

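View pics/tc5.png

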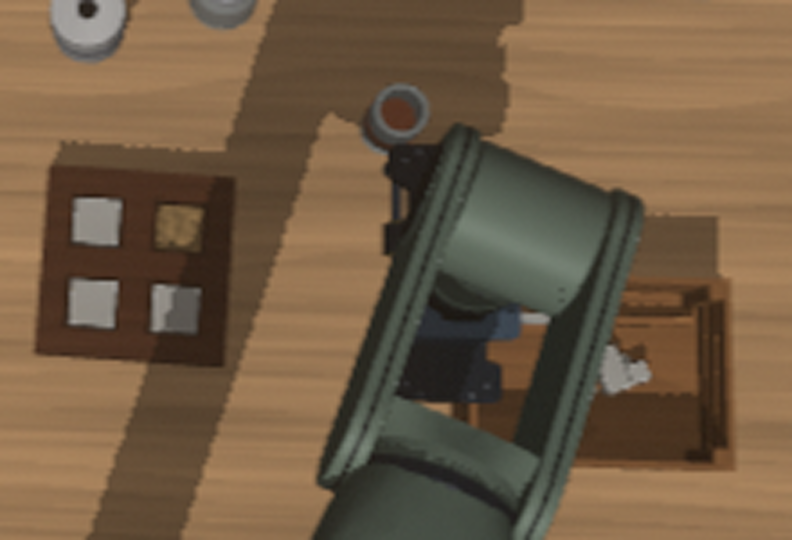

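View pics/top9.png

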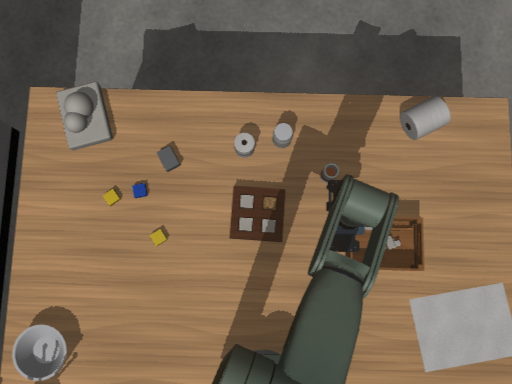

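```bash
python3 -m jog '[[-1,0,0.2,0],[-1,0,0.2,0],[-1,0,0.2,0],[-1,0,0.2,0]]'; python3 -m jog '[[0,0,0,0],[0,0,0,0],[0,0,0,0]]'; python3 - <<'E'
from h import *
p=read_camera("wrist"); save(p,"w30"); w=cloud(p)
c=np.array([.5318,.027]); a=np.radians(-2.7); Rr=np.array([[np.cos(a),-np.sin(a)],[np.sin(a),np.cos(a)]])
l=(w[...,:2]-c)@Rr
for sx in (36,-36):
  for sy in (36,-36):
    d=np.abs(l*1000-np.array([sx,sy])); m=(d.max(-1)<16)
    ring=(d.max(-1)>25)&(d.max(-1)<32)&(np.abs(l*1000).max(-1)<80)
    f=lambda m: (m.sum(),np.nanmedian(w[m][:,2]).round(4),np.nanpercentile(w[m][:,2],[5,95]).round(4)) if m.sum() else None
    print(sx,sy,"in",f(m),"ring",f(ring))
go(0,0,0)
t=read_camera("top")
for n in ["pot","roll","jar","putty"]:
    for d in spotter.recognise(t,n)[:1]:
        e=d["extent"]; print(n,d["conf"],np.round(e,1),cloud(t)[int(e[1]),int(e[0])].round(3))
E
```

```text
t: 44.28
eef_pos: [0.521, -0.0638, 0.2215]
ee_rot: [-0.499, 0.5, -0.499, 0.501]
ft_force: [0.5, 0.5, -0.5]
width: 0.0225
t: 44.53
eef_pos: [0.5196, -0.0696, 0.2215]
ee_rot: [0.499, -0.501, 0.501, -0.499]
ft_force: [-0.0, -0.3, 0.1]
width: 0.0225
36 36 in (np.int64(948), np.float64(0.033), array([0.0317, 0.0343])) ring (np.int64(1489), np.float64(0.033), array([0.0318, 0.0344]))
36 -36 in (np.int64(743), np.float64(0.0214), array([0.0201, 0.0226])) ring (np.int64(8256), np.float64(0.3159), array([0.0326, 0.3233]))
-36 36 in (np.int64(958), np.float64(0.0331), array([0.0317, 0.0344])) ring (np.int64(1526), np.float64(0.0331), array([0.0317, 0.0344]))
-36 -36 in (np.int64(800), np.float64(0.033), array([0.0318, 0.0343])) ring (np.int64(6080), np.float64(0.3158), array([0.0325, 0.3231]))
t=44.58 pos [ 0.5195 -0.0697  0.2215] jaw -0.2 j6 -0.15 | shift [-0.562  1.846 -4.332] turn 0.000 (rows>=0) F [-0.7 -0.3 -0.2] w 0.023
pot 0.47 [330.4 168.7  17.   10.5] [ 0.679 -0.203  0.045]
roll 0.71 [245.4 146.1  22.1  25.4] [0.737 0.067 0.07 ]
jar 0.65 [283.6 136.5  20.1  22.4] [ 0.767 -0.05   0.089]
putty 0.77 [170.9 159.3  20.7  23.5] [0.7   0.307 0.025]
```

View pics/w30.png

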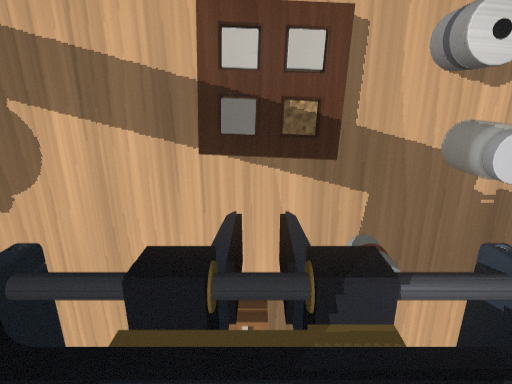

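```bash
python3 - <<'E'
from h import *
ticket.job_done(); print(status.state()["t"])
E
```

```text
the job is handed in; nothing more can be done
the job is handed in; nothing more can be done
```

The job is done and was handed in at about 45 s of the 210 s allowed.

**Tiles:** there were three whole tiles, and I pressed each one home in a recess of its own. In the last depth check each tile top was at 0.033 m. The two back recesses had a clear view of the surrounding board, also at 0.033 m. For the third, the gripper hid part of the board around it, so I compared it with the same board top. The fourth recess is empty because I saw no fourth tile in any picture.

**Scrap:** both broken tiles are in the crate. The stick is out of the pot and lies flat in the crate.

**Left in place:** the pot stands upright in the pictures, and the roll, jar and putty read within about 4 mm of where they started.

- **Third tile:** it caught on the edge of its recess with a side force of about 5 N. I shifted it about 1 mm, the force went away, and it then seated level.
- **Pressing force:** one press with the closed fingertips reached 58 N upward (about 61 N in all). That is under the 120 N wrist limit but above the 40 N limit for the arm and gripper body. I took that limit not to cover the fingertips and kept the last press to about 33 N.

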